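# Set the levelling heads and lock their jam nuts

### The job

On every levelling head on the bench, stand a setting pin in the guide hole and turn the bar of the adjusting screw by feel until the hidden hole comes under the pin and the pin drops home, then, with the pin holding the screw, turn the jam nut clockwise until it is hard tight. Once all heads are pinned and their nuts tight, draw the pins out again and see that every pin ends up in the pin stand or in the tray. Leave the plywood block and the marker pen where they are, and do not tighten a nut on a screw that is not at its setting.

Things in the scene. Friction and masses are not known exactly. Their poses are not given: they have to be found in the camera images.
- head_a: levelling head (may be absent): heavy grey housing (6 kg) 144 x 144 x 38 mm. Origin: centre of underside, on the screw's vertical axis; x points from guide hole to screw. A 38 mm boss under the nut reaches 60 mm height. A hidden disc turns with the screw, its top 18 mm below the housing top; its one 10.5 mm hole comes under the guide hole at one unknown screw angle within 0.4 rad of mid-travel
- head_a_guide (a point): centre of the mouth of the head's guide hole in the housing top (38 mm above the bench, 60 mm from the screw axis on the housing's -x side), vertical, 10.5 mm wide, 16 mm deep, open below to the disc
- head_a_bar (a point): middle of the bar that is the adjusting screw's head: 36 mm long (its x axis) x 12 mm thick (y) x 26 mm high, from 88 to 114 mm above the bench, on the screw axis; its orientation turns with the screw
- head_a_screw (a joint): turn of the adjusting screw against the housing (rad), positive anticlockwise from above, 0 at mid-travel with the bar pointing at the guide hole; stops at -0.85 and 0.85; turns with light friction (0.08 N m) and stays where left; starts 0.5 to 0.8 to one side
- head_a_nut_mid (a point): centre of the hexagonal steel jam nut, 46 mm across flats, from 61 to 80 mm above the bench, under the bar on the same axis; flats face its x axis and every 60 degrees from it; the bar stands 34 mm above the nut
- head_a_nut (a joint): turn of the jam nut relative to the screw (rad), growing clockwise from above; 0 to 0.6 when loose, 4.6 when hard tight (its stop). Its drag on the screw (0.16 N m) exceeds the screw's own friction, so unless the screw is held by a pin, turning the nut only carries the screw round
- head_b: levelling head (may be absent): heavy grey housing (6 kg) 144 x 144 x 38 mm. Origin: centre of underside, on the screw's vertical axis; x points from guide hole to screw. A 38 mm boss under the nut reaches 60 mm height. A hidden disc turns with the screw, its top 18 mm below the housing top; its one 10.5 mm hole comes under the guide hole at one unknown screw angle within 0.4 rad of mid-travel
- head_b_guide (a point): centre of the mouth of the head's guide hole in the housing top (38 mm above the bench, 60 mm from the screw axis on the housing's -x side), vertical, 10.5 mm wide, 16 mm deep, open below to the disc
- head_b_bar (a point): middle of the bar that is the adjusting screw's head: 36 mm long (its x axis) x 12 mm thick (y) x 26 mm high, from 88 to 114 mm above the bench, on the screw axis; its orientation turns with the screw
- head_b_screw (a joint): turn of the adjusting screw against the housing (rad), positive anticlockwise from above, 0 at mid-travel with the bar pointing at the guide hole; stops at -0.85 and 0.85; turns with light friction (0.08 N m) and stays where left; starts 0.5 to 0.8 to one side
- head_b_nut_mid (a point): centre of the hexagonal steel jam nut, 46 mm across flats, from 61 to 80 mm above the bench, under the bar on the same axis; flats face its x axis and every 60 degrees from it; the bar stands 34 mm above the nut
- head_b_nut (a joint): turn of the jam nut relative to the screw (rad), growing clockwise from above; 0 to 0.6 when loose, 4.6 when hard tight (its stop). Its drag on the screw (0.16 N m) exceeds the screw's own friction, so unless the screw is held by a pin, turning the nut only carries the screw round
- pin_1: setting pin, 60 g, one of three alike. Origin: underside of its collar, z up along the pin. Below: steel shank 9 mm thick, 30 mm long, last 6 mm tapered to 4 mm. Above: collar 22 mm across, 4 mm thick, then a round grip 16 mm across from 4 to 26 mm. In a guide hole it rests on the disc, collar 12 mm above the housing, until the holes line up; then it drops, collar on housing
- pin_2: setting pin, 60 g, one of three alike. Origin: underside of its collar, z up along the pin. Below: steel shank 9 mm thick, 30 mm long, last 6 mm tapered to 4 mm. Above: collar 22 mm across, 4 mm thick, then a round grip 16 mm across from 4 to 26 mm. In a guide hole it rests on the disc, collar 12 mm above the housing, until the holes line up; then it drops, collar on housing
- pin_3: setting pin, 60 g, one of three alike. Origin: underside of its collar, z up along the pin. Below: steel shank 9 mm thick, 30 mm long, last 6 mm tapered to 4 mm. Above: collar 22 mm across, 4 mm thick, then a round grip 16 mm across from 4 to 26 mm. In a guide hole it rests on the disc, collar 12 mm above the housing, until the holes line up; then it drops, collar on housing
- stand: pin stand: grey block 36 (x) x 100 (y) x 34 mm high, fixed; origin centre of its underside; three 10.5 mm holes through it at y = -35, 0, 35 mm; a stored pin's collar lies on its top
- tray: loose grey open tray 120 (x) x 95 (y) x 28 mm high, walls and floor 4 mm, empty; origin centre of its underside
- block_a: plywood block 50 x 50 x 40 mm, a bystander; origin centre of its underside
- marker: dark marker pen 11 x 134 (y) x 10 mm lying on the bench, a bystander; origin centre of its underside

How it is judged:
By the outcome, as a careful person would: the job done as asked, in the order asked, and still so for the second after the job is handed in, with the robot touching nothing.
Of head_a, head_b only 1 to 2 are there at a start; the rules pass over those that are not, and their reading is None.
At some moment in a run one of tray may be knocked a few centimetres aside while the robot is not near it.
Once in a run the grip may slacken for a moment while it holds something.
It also fails if it takes over 210 s, if anything falls off the work surface, if the arm or the gripper's body presses on something with over 40 N, if the wrist force passes 120 N, or if a joint passes its speed limit or range.

### The arm

A 6-joint arm with a two-finger parallel gripper is mounted at the origin on a cart in front of the work surface, level with it; the furniture and walls round the work are solid. World frame = base frame: x ahead of the robot, y to its left, z up, the work surface at z = 0. Lengths are in m, angles in degrees, forces in N, time in s.
With the tool pointing down it reaches from about 0.3 to 0.775 m from the base axis. Payload 14.6 kg.
Tool frame: the origin (TCP) lies between the finger pads; the fingertips stand r.tcp_to_tips ahead of it and the grasp point (between the pads) lies 11 mm behind it (r.tcp_to_tips is the distance from the TCP to the fingertips, in m); z points along the fingers, y is the line along which they close (so a half turn about z gives the same grasp; the last joint's range is limited). The gripper opens to 94 mm and grips with 3 to 60 N. Pads are 16 mm wide; open, the fingers measure 119 mm over their backs; the gripper's body (75 mm by 177 mm) begins 78 mm behind the grasp point.
Start: joints at [65.798, 17.183, 87.147, -0, 75.671, -3.816], TCP at [0.192, 0.516, 0.213] pointing down, gripper open.
Joint ranges: [-173.82, 173.82], [-45.26, 126.66], [13.44, 144.39], [-59.66, 239.66], [0, 175.72], [-146.38, 146.38]. Speed limits (degrees/s): [127.2, 127.2, 147.25, 180, 180, 180].

### API

Orientations are given as [roll, pitch, yaw] about the fixed x, y, z axes, in that order (R = Rz(yaw) Ry(pitch) Rx(roll)).
In Python, from workcell import r gives the robot as it stands. The module is installed in compiled form; this text tells all that it offers.
- The arm moves only by the tool carry_out, never from a script. Its argument "deltas" is text: rows parted by semicolons, each of 7 numbers parted by spaces: the shift along the tool's x, y, z each as a share of 0.02 m, from -1 to 1, then the turn, a rotation vector about the tool's x, y, z each as a share of 0.15 rad, from -1 to 1, then the opening, from 0 (shut) to 1 (fully open). A call has 1 to 10 rows; each row shifts and turns the commanded pose from where the row before left it, along the tool's axes as they then stand; what a row does not reach is not made up. A row lasts 1/8 s, in which the tool goes at most 62.5 mm and 10.7 degrees, less where a joint would pass 70% of its speed; a pose out of reach is approached as far as the arm can. A call with a number of a shift or a turn outside -1 to 1 is refused whole. A call with a gripper value outside its range is refused whole. The fingers move at their own pace and stop on an object; "squeeze" is the grip in N (left out, the last holds). Time passes only in rows, so rows that do not move let the fingers close. It gives the time, the measured TCP pose, the force, the opening and the grip force at its end, in the units of the state.
- r.get_state(): the state, without advancing time (a new reading comes with each control period).
- r.get_image(name): name is "scene" or "side" or "wrist"; returns the picture (480x640x3 uint8, blue, green, red); there is no depth.
- r.calibration(name): a dict with "fovy" (degrees; the focal length in pixels is half the picture's height over the tangent of half this angle, whatever the lens; pixels are square), "cx", "cy" (the principal point, pixels), "k1" (the pictures are not rectified: a ray, as slopes to the right and down, at radius r is drawn at 1 + k1 r^2 times it, then the intrinsics apply), "eye" and "orientation" of the camera in the world; the wrist camera has in their place "T_tool_cam" (4x4, takes a point from camera to tool coordinates, whose origin is the TCP and whose axes are the flange's). Camera axes: x right, y up, looking along -z (the intrinsics and any distortion apply to the point x, -y, -z); pixel columns grow to the right and rows downward; lengths in m; the calibration is good to about 2 mm. A picture is of the moment at which its call begins: read the wrist's pose just before it. calibration takes no time and is no camera call.
- r.job_done(): hands the job in; it is judged then, once.
The state is a dict: "time_s": time; "joints": joint angles; "qvel": joint speeds; "joint_efforts": joint torques, N m; "eef_pos": TCP position; "orientation": TCP orientation; "wrist_force": force on the tool from outside, world axes, zero at the start; "moment": the same for the moment, N m; "opening": finger opening in m; "gripper_force": force on a finger pad.
Only numpy, scipy, OpenCV 4.12 (cv2) and the standard library are available. Lean on these libraries where they do the work, as an engineer would, in place of code of your own. Each camera call takes 0.05 s, during which the arm holds its last target. There are 200 camera calls.

## Working session

There is one attempt and no reset: what is moved stays moved. The work goes in short steps, Python scripts to look and compute and a tool call to move; the robot and the scene stay as the last step left them, time stands still between calls to the robot, and variables do not carry over. Pictures are saved under pics/ and viewed, at most 14 in all, crops included, and the job is handed in when it is done.

Besides the shell and the picture viewer there is one more tool, called after "Call:" as name(argument=value, ...) on one line, values as JSON. carry_out: Moves the arm, as the interface text tells. Shift numbers are shares of 0.02 m and turn numbers shares of 0.15 rad, none past 1 either way. Its arguments: {"type":"object","properties":{"deltas":{"type":"string"},"squeeze":{"type":"number"}},"required":["deltas"]}

```bash
mkdir -p pics; python3 - <<'E'
from workcell import r
import cv2
print(r.get_state(), r.tcp_to_tips)
for n in ["scene","side","wrist"]:
    print(n, r.calibration(n))
    cv2.imwrite(f"pics/{n}0.png", r.get_image(n))
E
```

```text
{'time_s': 0.0, 'joints': array([ 6.57976391e+01,  1.72162417e+01,  8.71796366e+01,  2.88792419e-04,
        7.56701460e+01, -3.81444856e+00]), 'qvel': array([ 0.18508169,  0.09578025,  0.04425615,  0.02117537, -0.023721  ,
        0.01379868]), 'joint_efforts': array([ 2.54308634e-04, -5.31803405e+01, -3.52740884e+01,  7.08354078e-02,
        2.43672665e-02, -8.86278963e-05]), 'eef_pos': array([0.19149236, 0.51532287, 0.21288535]), 'orientation': array([-1.79934141e+02, -4.67140477e-03,  1.59612013e+02]), 'wrist_force': array([-0.33487426, -0.21371601,  0.51716713]), 'moment': array([-0.02658849, -0.01226679,  0.00814627]), 'gripper_force': 0.0, 'opening': 0.0937203634715598} 0.008
scene {'fovy': 50.670315975872626, 'cx': 314.34217492752776, 'cy': 243.22065216705113, 'k1': -0.044227963746266315, 'eye': array([ 0.27686639, -0.416444  ,  0.79641971]), 'orientation': array([ 38.98214069,   0.24491647, -27.20708149])}
side {'fovy': 55.4826331802339, 'cx': 318.84531724381895, 'cy': 247.9340756192154, 'k1': -0.029630027193451532, 'eye': array([0.34417344, 0.92079831, 0.70447304]), 'orientation': array([  53.4933365 ,   -0.54946102, -164.95264996])}
wrist {'fovy': 70.43652258819304, 'cx': 317.73301119795036, 'cy': 241.55004558220136, 'k1': -0.01470400751729498, 'T_tool_cam': array([[-3.04741952e-04,  9.65986466e-01,  2.58592449e-01,
         7.45093443e-02],
       [ 9.99999953e-01,  2.89281369e-04,  9.78375453e-05,
        -6.08274387e-04],
       [ 1.97037669e-05,  2.58592467e-01, -9.65986509e-01,
        -1.70626627e-01],
       [ 0.00000000e+00,  0.00000000e+00,  0.00000000e+00,
         1.00000000e+00]])}
```

View pics/scene0.png

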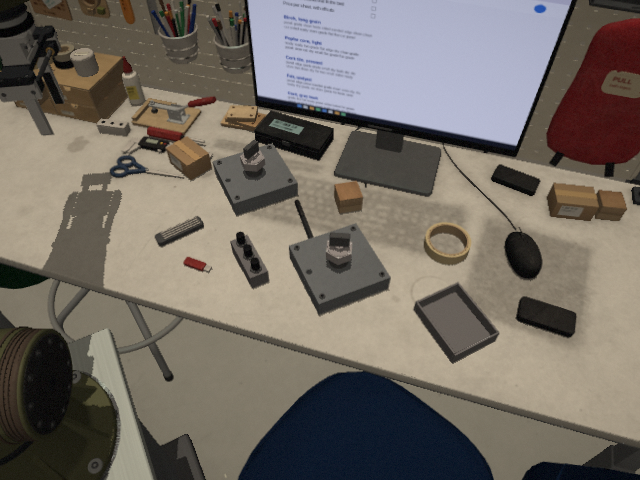

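View pics/side0.png

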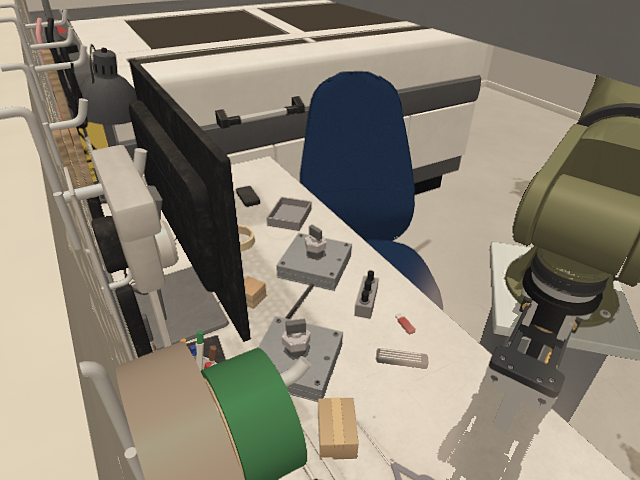

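The scene picture shows two heads (bars near (252,152) and (340,242)), the stand with three dark pins near (249,260), the tray near (455,322), the block at (348,197) and the marker at (303,220). The side view agrees.

```bash
cat > h.py <<'E'
from workcell import r
import cv2, numpy as np
from scipy.spatial.transform import Rotation as R
def cam(n, st=None):
    c=r.calibration(n)
    if n=="wrist":
        st=st or r.get_state()
        T=np.eye(4);T[:3,:3]=R.from_euler('xyz',st['orientation'],degrees=True).as_matrix();T[:3,3]=st['eef_pos']
        T=T@c['T_tool_cam']; return c,T[:3,3],T[:3,:3]
    return c,np.array(c['eye']),R.from_euler('xyz',c['orientation'],degrees=True).as_matrix()
def ray(n,u,v,st=None):
    c,e,M=cam(n,st); f=240/np.tan(np.radians(c['fovy']/2))
    d=np.array([(u-c['cx'])/f,(v-c['cy'])/f]); s=d.copy()
    for _ in range(10): s=d/(1+c['k1']*(s@s))
    return e,M@np.array([s[0],-s[1],-1])
def plane(n,u,v,z,st=None):
    e,d=ray(n,u,v,st); return e+d*(z-e[2])/d[2]
def proj(n,p,st=None):
    c,e,M=cam(n,st); f=240/np.tan(np.radians(c['fovy']/2))
    q=M.T@(np.array(p)-e); s=np.array([q[0],-q[1]])/-q[2]; s=s*(1+c['k1']*(s@s))
    return s*f+[c['cx'],c['cy']]
E
python3 - <<'E'
from h import *
for nm,u,v,z in [("barL",252,150,.1),("barR",340,238,.114),("stand",249,262,.034),("tray",455,322,.0),("block",348,197,.03),("pinA",238,238,.06),("pinC",256,265,.06)]:
    print(nm,plane("scene",u,v,z).round(3))
a=cv2.imread("pics/scene0.png")
cv2.imwrite("pics/c1.png",cv2.resize(a[120:330,190:400],None,fx=2.85,fy=2.85,interpolation=cv2.INTER_CUBIC))
E
```

```text
barL [0.531 0.368 0.1  ]
barR [0.572 0.066 0.114]
stand [0.426 0.15  0.034]
tray [ 0.71 -0.12  0.  ]
block [0.677 0.215 0.03 ]
pinA [0.424 0.193 0.06 ]
pinC [0.43  0.119 0.06 ]
```

View pics/c1.png

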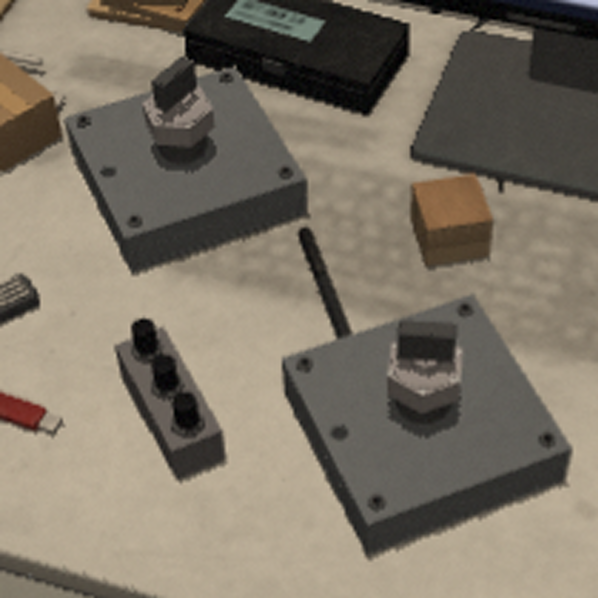

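The crop shows guide holes at crop (108,172) and (339,432), the head corners, the bars and the three pins in the stand.

```bash
python3 - <<'E'
from h import *
S=lambda u,v,z:plane("scene",190+u/2.85,120+v/2.85,z)[:2]
for nm,g,cs,bar in [("L",(108,172),[(66,124),(240,70),(305,178),(132,240)],[(152,95),(190,62)]),("R",(339,432),[(284,362),(475,297),(570,453),(367,520)],[(400,322),(457,324)])]:
    P=np.array([S(*c,.038) for c in cs]); G=S(*g,.038); C=P.mean(0)
    d=C-G; B=[S(*b,.114) for b in bar]; e=B[1]-B[0]
    print(nm,"guide",G.round(4),"cen",C.round(4),"dist",np.linalg.norm(d).round(4),"xdir",np.degrees(np.arctan2(d[1],d[0])).round(1),"edge",[np.degrees(np.arctan2(*(P[i+1]-P[i])[::-1])).round(1) for i in range(3)],"bar",np.mean(B,0).round(4),np.degrees(np.arctan2(e[1],e[0])).round(1))
for u,v in [(143,325),(164,362),(186,400)]: print("pin",S(u,v,.060).round(4))
E
```

```text
L guide [0.4692 0.3707] cen [0.5307 0.3652] dist 0.0617 xdir -5.1 edge [np.float64(-1.7), np.float64(-93.3), np.float64(179.8)] bar [0.5252 0.3615] 28.6
R guide [0.5151 0.0757] cen [0.5747 0.0702] dist 0.0599 xdir -5.3 edge [np.float64(-3.6), np.float64(-95.1), np.float64(173.8)] bar [0.5776 0.0749] -30.0
pin [0.4317 0.1999]
pin [0.4321 0.1641]
pin [0.4327 0.1289]
```

Call:
carry_out(deltas="0 0 0 0 0 1 0.9;0 0 0 0 0 1 0.9;0 0 0 0 0 1 0.9;0 0 0 0 0 1 0.9;0 0 0 0 0 1 0.9;0 0 0 0 0 1 0.9;0 0 0 0 0 1 0.9;0 0 0 0 0 1 0.8;0 0 0 0 0 0.1 0.5", squeeze=20)

```text
time_s: 1.27
eef_pos: [0.1916, 0.5155, 0.2133]
orientation: [-180.0, 0.0, 90.0]
wrist_force: [-0.2, -0.3, 0.0]
opening: 0.0688
gripper_force: 0.0
```

Call:
carry_out(deltas="-1 0.75 0 0 0 0 0.5;-1 0.75 0 0 0 0 0.5;-1 0.75 0 0 0 0 0.5;-1 0.75 0 0 0 0 0.5;-1 0.75 0 0 0 0 0.5;-1 0.75 0 0 0 0 0.5;-1 0.75 0 0 0 0 0.5;-1 0.75 0 0 0 0 0.5")

```text
time_s: 2.28
eef_pos: [0.312, 0.3548, 0.2134]
orientation: [-180.0, 0.0, 90.2]
wrist_force: [-0.2, 0.1, 0.2]
opening: 0.0469
gripper_force: 0.0
```

Call:
carry_out(deltas="-1 0.75 0.2 0 0 0 0.5;-1 0.75 0.4 0 0 0 0.5;-1 0.75 0.4 0 0 0 0.5;-1 0.75 0.4 0 0 0 0.5;-1 0.75 0.4 0 0 0 0.5;-1 0.75 0.4 0 0 0 0.5;-1 0.75 0.4 0 0 0 0.5;-0.5 0.75 0 0 0 0 0.5;0 0 0 0 0 0 0.5;0 0 0 0 0 0 0.5")

```text
time_s: 3.52
eef_pos: [0.4314, 0.2061, 0.1617]
orientation: [180.0, -0.0, 90.1]
wrist_force: [-0.4, -0.5, 0.1]
opening: 0.0471
gripper_force: 0.0
```

```bash
python3 - <<'E'
from h import *
st=r.get_state(); print(st['eef_pos'].round(4),st['orientation'].round(2),st['joints'].round(1),st['wrist_force'])
a=r.get_image("wrist"); cv2.imwrite("pics/w1.png",a)
for p in [(.4317,.1999),(.4321,.1641),(.4327,.1289)]: print(proj("wrist",[*p,.060],st).round(1))
E
```

```text
[0.4314 0.2061 0.1617] [ 1.7999e+02 -1.0000e-02  9.0050e+01] [ 21.1  11.  102.1   0.   66.9  21.1] [-0.406532   -0.53101005  0.08619996]
[317.8 250.3]
[318.2 290.2]
[318.8 326.9]
```

View pics/w1.png

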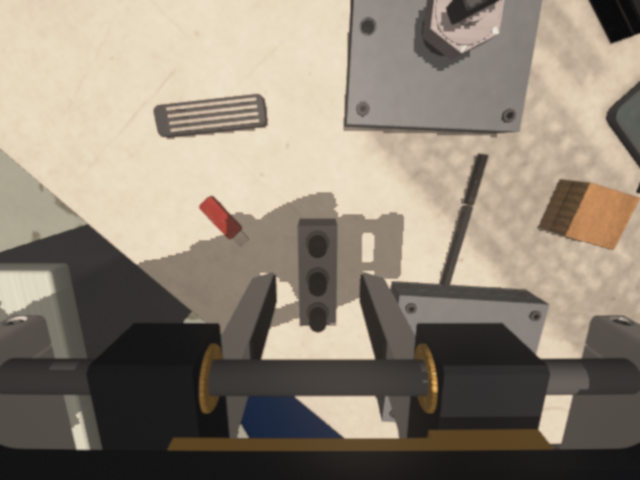

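The wrist view shows the pins at about (317,245), (317,283) and (317,318) between the fingers, within about 2 mm of the scene estimate. I'll refine the pin top from its dark blob.

```bash
python3 - <<'E'
from h import *
st=r.get_state(); a=cv2.imread("pics/w1.png")
g=a.max(2); 
for row in range(224,334,3): print(row,g[row,317],end=' | ')
print()
for row in (246,250): print(row,g[row,300:336:2])
for y in (.196,.198,.2,.202): print(y,proj("wrist",[.4317,y-.008,.06],st).round(1),proj("wrist",[.4317,y+.011,.034],st).round(1))
print(st['eef_pos'])
E
```

```text
224 78 | 227 92 | 230 82 | 233 72 | 236 51 | 239 49 | 242 50 | 245 49 | 248 49 | 251 47 | 254 46 | 257 59 | 260 87 | 263 87 | 266 81 | 269 67 | 272 52 | 275 43 | 278 43 | 281 46 | 284 45 | 287 45 | 290 45 | 293 47 | 296 67 | 299 88 | 302 72 | 305 69 | 308 48 | 311 48 | 314 48 | 317 50 | 320 51 | 323 51 | 326 51 | 329 52 | 332 157 | 
246 [90 89 88 78 61 49 49 49 49 49 49 49 49 56 75 88 89 90]
250 [89 88 89 87 69 49 47 46 47 47 48 48 48 66 87 88 88 89]
0.196 [317.9 263.9] [317.9 234.7]
0.198 [317.9 261.7] [317.9 232.5]
0.2 [317.9 259.4] [317.9 230.4]
0.202 [317.9 257.1] [317.9 228.2]
[0.43125505 0.20611301 0.16165946]
```

Call:
carry_out(deltas="-0.27 0 1 0 0 0 0.5;0 0 1 0 0 0 0.5;0 0 1 0 0 0 0.5;0 0 1 0 0 0 0.5;0 0 1 0 0 0 0.5;0 0 0.68 0 0 0 0.5;0 0 0 0 0 0 0.5;0 0 0 0 0 0 0;0 0 0 0 0 0 0;0 0 0 0 0 0 0")

```text
time_s: 4.82
eef_pos: [0.4318, 0.2002, 0.0482]
orientation: [180.0, -0.0, 90.0]
wrist_force: [-0.3, -0.1, 0.2]
opening: 0.02
gripper_force: 0.0
```

Call:
carry_out(deltas="0 0 0 0 0 0 0;0 0 -0.5 0 0 0 0;0 0 -1 0 0 0 0;0 0 -1 0 0 0 0;0 0 -1 0 0 0 0;0 0 0 0 0 0 0")

```text
time_s: 5.58
eef_pos: [0.4322, 0.2004, 0.1193]
orientation: [179.8, -0.1, 90.0]
wrist_force: [0.0, -0.1, -0.4]
opening: 0.0155
gripper_force: 20.0
```

Call:
carry_out(deltas="1 0.2 -0.5 0 0 0 0;1 0.2 0 0 0 0 0;1 0.2 0 0 0 0 0;1 0.25 0 0 0 0 0;1 0.25 0 0 0 0 0;1 0.25 0 0 0 0 0;1 0.25 0 0 0 0 0;1 0.25 0 0 0 0 0;0.5 0 0 0 0 0 0;0 0 0 0 0 0 0")

```text
time_s: 6.82
eef_pos: [0.4681, 0.3706, 0.1271]
orientation: [-180.0, 0.0, 90.0]
wrist_force: [-0.8, 0.3, -0.8]
opening: 0.0154
gripper_force: 20.0
```

```bash
python3 - <<'E'
from h import *
st=r.get_state(); print(st['eef_pos'].round(4),st['orientation'].round(2),st['wrist_force'],st['gripper_force'])
a=r.get_image("wrist"); cv2.imwrite("pics/w2.png",a)
print(proj("wrist",[.4692,.3707,.038],st).round(1))
E
```

```text
[0.4681 0.3706 0.1271] [-1.7995e+02  3.0000e-02  9.0050e+01] [-0.83418807  0.28984587 -0.77488233] 19.999616146087646
[318.8 247.1]
```

View pics/w2.png

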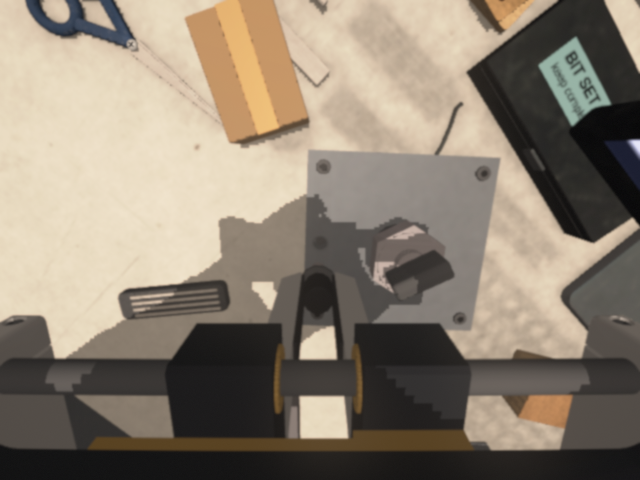

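The wrist view shows the left head: guide hole near (319,242), bar near (420,272) sloping up to the right, nut just under it. The pin is held at (318,290).

```bash
cat > hole.py <<'E'
from h import *
def hole(img,u,v,z,st,w=14):
    g=cv2.GaussianBlur(img.max(2),(3,3),0)[v-w:v+w+1,u-w:u+w+1].astype(float)
    t=(g.min()+np.median(g))/2
    n,l,s,c=cv2.connectedComponentsWithStats((g<t).astype(np.uint8))
    k=min(range(1,n),key=lambda i:np.hypot(*(c[i]-w)) - .01*s[i,4])
    p=c[k]+[u-w,v-w]; return p.round(1),s[k],plane("wrist",*p,z,st).round(4)
E
python3 - <<'E'
from hole import *
st=r.get_state(); a=cv2.imread("pics/w2.png")
print(hole(a,319,242,.038,st))
for c in [(322,167),(483,173),(459,318),(497,158),(309,150)]: print(plane("wrist",*c,.038,st).round(4))
cv2.imwrite("pics/w2c.png",cv2.resize(a[200:330,290:490],None,fx=4,fy=4,interpolation=cv2.INTER_CUBIC))
E
```

```text
(array([320.1, 242.8]), array([  8,   9,  14,  13, 136], dtype=int32), array([0.4703, 0.3737, 0.038 ]))
[0.4716 0.4325 0.038 ]
[0.593  0.4283 0.038 ]
[0.5878 0.3079 0.038 ]
[0.6022 0.4393 0.038 ]
[0.462  0.4448 0.038 ]
```

View pics/w2c.png

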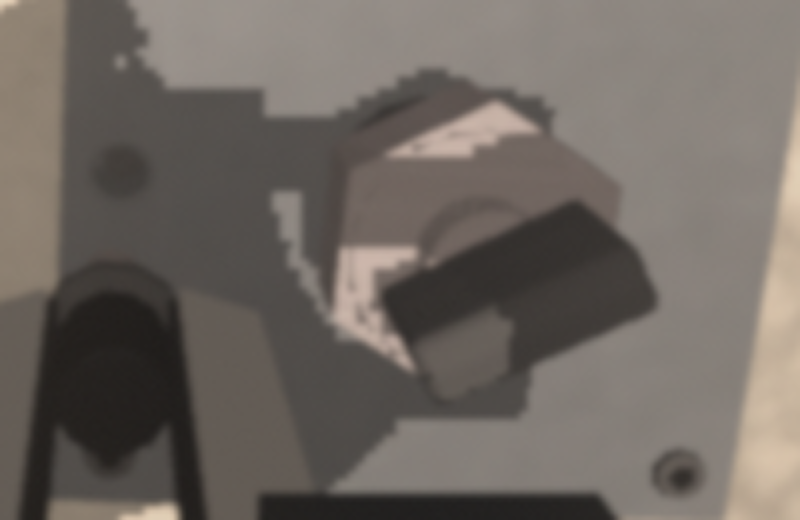

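```bash
python3 - <<'E'
from hole import *
st=r.get_state(); a=cv2.imread("pics/w2.png"); z=st['eef_pos'][2]
print(a.max(2)[258:325:2,318])
print(plane("wrist",318,313.7,z+.012,st)+[0,.008,0], plane("wrist",318,265.5,z-.010,st)-[0,.011,0],st['eef_pos'])
pin=a.max(2)[285,290:346]; print(pin)
c=lambda u,v,z:plane("wrist",290+u/4,200+v/4,z,st)
print("bar top ends",c(385,290,.114),c(575,202,.114),c(637,252,.114),c(415,340,.114))
b=c(575,202,.114)-c(385,290,.114);print(np.degrees(np.arctan2(b[1],b[0])))
N=[c(*q,.080) for q in [(350,165),(497,100),(620,187),(335,310)]]
for p,q in zip(N,N[1:]): print(p.round(4),np.degrees(np.arctan2(*(q-p)[1::-1])).round(1),np.linalg.norm(q-p).round(4))
E
```

```text
[84 83 84 80 60 64 63 55 37 35 35 35 35 35 37 38 38 37 36 37 37 37 37 36
 37 36 36 36 38 46 62 78 82 88]
[0.46862344 0.37162723 0.13934201] [0.46862395 0.37110524 0.11734201] [0.46822089 0.37007585 0.12734201]
[101 101 101 101 101 101 101 101  99  90  71  50  40  38  36  37  36  36
  36  36  35  35  35  35  35  35  35  36  34  35  34  35  35  34  34  33
  33  33  33  34  33  33  34  34  42  58  81  95  99  99  99 100  99  99
  99  99]
bar top ends [0.5078345  0.37671067 0.114     ] [0.53401676 0.38989061 0.114     ] [0.54356094 0.38244888 0.114     ] [0.51260159 0.36900669 0.114     ]
26.720305738323827
[0.5081 0.3862 0.08  ] 25.0 0.0261
[0.5317 0.3972 0.08  ] -34.4 0.0263
[0.5534 0.3824 0.08  ] -154.9 0.0515
```

Call:
carry_out(deltas="0.12 0.08 1 0 0 0 0;0 0 0.9 0 0 0 0;0 0 0.4 0 0 0 0;0 0 0.2 0 0 0 0;0 0 0.1 0 0 0 0;0 0 0 0 0 0 0;0 0 0 0 0 0 0")

```text
time_s: 7.75
eef_pos: [0.4703, 0.3727, 0.0762]
orientation: [180.0, -0.0, 90.0]
wrist_force: [0.2, -0.3, 0.0]
opening: 0.0153
gripper_force: 20.0
```

Call:
carry_out(deltas="0 0 0.2 0 0 0 0;0 0 0.15 0 0 0 0;0 0 0.1 0 0 0 0;0 0 0.05 0 0 0 0;0 0 0 0 0 0 0")

```text
time_s: 8.38
eef_pos: [0.4702, 0.3725, 0.0658]
orientation: [-180.0, 0.0, 90.0]
wrist_force: [-0.1, 0.8, -1.0]
opening: 0.015
gripper_force: 20.0
```

Call:
carry_out(deltas="0 0 0 0 0 0 0.26;0 0 0 0 0 0 0.26;0 0 0 0 0 0 0.26;0 0 -1 0 0 0 0.26;0 0 -1 0 0 0 0.26;0 0 -1 0 0 0 0.26;0 0 -1 0 0 0 0.3;-0.3 -1 -0.5 0 0 0 0.5;-0.3 -1 0 0 0 0 0.5;0 0 0 0 0 0 0.5")

```text
time_s: 9.62
eef_pos: [0.4297, 0.3605, 0.1563]
orientation: [180.0, -0.0, 90.0]
wrist_force: [0.7, 0.7, 0.1]
opening: 0.0467
gripper_force: 0.0
```

```bash
python3 - <<'E'
from hole import *
st=r.get_state(); print(st['eef_pos'].round(4))
a=r.get_image("wrist"); cv2.imwrite("pics/w3.png",a)
for p in [(.4703,.3737,.05),(.53,.37,.114)]: print(proj("wrist",p,st))
cv2.imwrite("pics/w3c.png",cv2.resize(a[150:350,260:520],None,fx=3,fy=3,interpolation=cv2.INTER_CUBIC))
E
```

```text
[0.4297 0.3605 0.1563]
[366.12039319 226.53243631]
[470.19851399 253.10710609]
```

View pics/w3c.png

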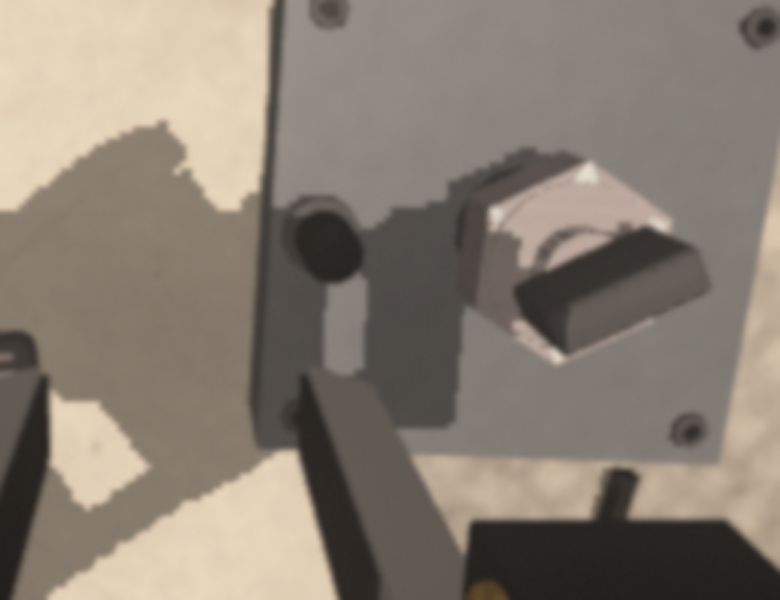

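The pin stands upright in the left guide hole at crop (328,240). The bar's top face spans roughly (565,302) to (710,287) in the crop.

```bash
python3 - <<'E'
from hole import *
st=r.get_state()
c=lambda u,v,z:plane("wrist",260+u/3,150+v/3,z,st)[:2]
T=[c(*q,.114) for q in [(565,302),(692,247),(710,287),(570,353)]]
ang=lambda p,q:(np.degrees(np.arctan2(*(q-p)[::-1])).round(1),np.linalg.norm(q-p).round(4))
print(np.mean(T,0).round(4),ang(T[0],T[1]),ang(T[3],T[2]),ang(T[0],T[3]))
N=[c(*q,.080) for q in [(490,213),(590,160),(672,220),(558,362)]]
print(((N[3]+N[1])/2).round(4),[ang(N[i],N[i+1]) for i in range(2)])
b=[c(*q,.038) for q in [(328,8),(764,27),(688,430)]];print("cen",((b[0]+b[2])/2).round(4),[ang(b[i],b[i+1]) for i in range(2)])
E
```

```text
[0.531  0.3728] (np.float64(25.1), np.float64(0.029)) (np.float64(27.5), np.float64(0.0328)) (np.float64(-79.0), np.float64(0.012))
[0.5309 0.3718] [(np.float64(29.4), np.float64(0.0269)), (np.float64(-34.1), np.float64(0.0266))]
cen [0.5309 0.3709] [(np.float64(-2.3), np.float64(0.1212)), (np.float64(-92.6), np.float64(0.1205))]
```

Call:
carry_out(deltas="0.1 1 0 0 0 -1 0.5;0 0 0 0 0 -1 0.5;0 0 0 0 0 -1 0.5;0 0 0 0 0 -1 0.5;0 0 0 0 0 -1 0.5;0 0 0 0 0 -1 0.5;0 0 0 0 0 -1 0.5;0 0 0 0 0 -1 0.5;0 0 0 0 0 -1 0.5;0 0 0 0 0 -1 0.5")

```text
time_s: 10.92
eef_pos: [0.4509, 0.3627, 0.1556]
orientation: [-180.0, -0.0, 176.2]
wrist_force: [0.6, -1.3, -0.1]
opening: 0.0468
gripper_force: 0.0
```

Call:
carry_out(deltas="0 0 0 0 0 -1 0.5;0 0 0 0 0 -1 0.5;0 0 0 0 0 -1 0.5;0 0 0 0 0 -0.58 0.5;0 0 0 0 0 0 0.5;0 0 0 0 0 0 0.5")

```text
time_s: 11.68
eef_pos: [0.4505, 0.3626, 0.1557]
orientation: [-180.0, -0.0, -153.4]
wrist_force: [-0.7, -0.9, -0.4]
opening: 0.0471
gripper_force: 0.0
```

```bash
cat >> h.py <<'E'
def to(x,y,z,yaw=None):
    s=r.get_state(); M=R.from_euler('xyz',s['orientation'],degrees=True).as_matrix()
    d=M.T@(np.array([x,y,z])-s['eef_pos'])/.02
    t=0 if yaw is None else -np.radians((yaw-s['orientation'][2]+180)%360-180)/.15
    print("at",s['eef_pos'].round(4),s['orientation'].round(2),"units",d.round(2),"rz",round(t,2))
E
python3 -c "
from h import *
to(.5302,.3703,.092,206.7)"
```

```text
at [0.4505 0.3626 0.1557] [-1.8000e+02 -1.0000e-02 -1.5341e+02] units [-3.74 -1.44  3.18] rz -0.01
```

Call:
carry_out(deltas="-0.93 -0.36 0 0 0 0 0.5;-0.93 -0.36 0 0 0 0 0.5;-0.94 -0.36 0 0 0 0 0.5;-0.94 -0.36 0 0 0 0 0.5;0 0 1 0 0 0 0.5;0 0 1 0 0 0 0.5;0 0 1 0 0 0 0.5;0 0 0.18 0 0 0 0.5;0 0 0 0 0 0 0.5", squeeze=15)

```text
time_s: 12.8
eef_pos: [0.53, 0.3706, 0.0924]
orientation: [180.0, 0.0, -153.3]
wrist_force: [0.3, -0.4, 0.1]
opening: 0.0469
gripper_force: 0.0
```

Call:
carry_out(deltas="0 0 0 0 0 0 0;0 0 0 0 0 0 0;0 0 0 0 0 0 0;0 0 0 0 0 0 0;0 0 0 0 0 0 0")

```text
time_s: 13.42
eef_pos: [0.5294, 0.3718, 0.0926]
orientation: [179.9, 0.0, -153.3]
wrist_force: [-3.4, 6.8, 0.9]
opening: 0.0187
gripper_force: 15.0
```

```bash
python3 - <<'E'
from hole import *
to(.5302,.3703,.092,206.7)
st=r.get_state();print(st['wrist_force'],st['moment'],st['opening'])
a=r.get_image("wrist"); cv2.imwrite("pics/w4.png",a)
print(proj("wrist",(.4703,.3727,.076),st))
E
```

```text
at [0.5294 0.3718 0.0926] [ 1.7988e+02  5.0000e-02 -1.5326e+02] units [-0.   -0.08  0.03] rz 0.0
[-3.40939362  6.80734703  0.94812743] [ 1.54871412  0.72318324 -0.03056692] 0.01870376178390963
[369.08845895 193.40729559]
```

View pics/w4.png

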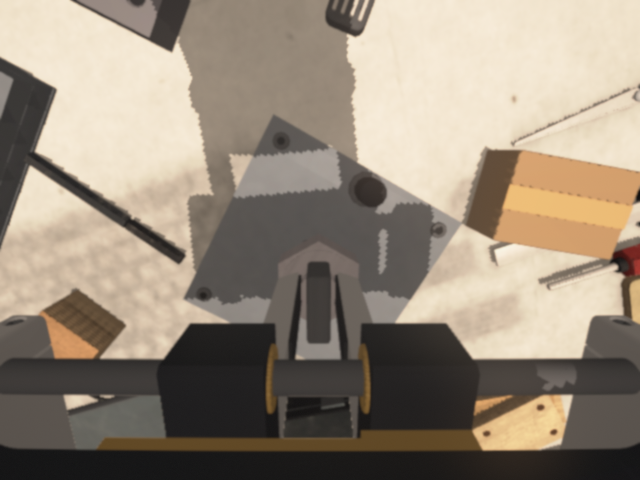

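The pin is standing (368,190), and the bar appears vertical between the fingers at (318,300). The opening stopped at 18.7 mm, so I'll zoom in.

```bash
python3 - <<'E'
from hole import *
a=r.get_image("wrist"); s=r.get_state(); print(s['opening'],s['gripper_force'],s['wrist_force'],s['moment'])
cv2.imwrite("pics/w5c.png",cv2.resize(a[230:370,250:390],None,fx=4.2,fy=4.2,interpolation=cv2.INTER_CUBIC))
for p in [(0,.006),(0,-.006),(0,0)]:
    M=R.from_euler('xyz',s['orientation'],degrees=True).as_matrix(); print(proj("wrist",np.r_[(s['eef_pos']+M@np.array([*p,0]))[:2],.114],s))
E
```

```text
0.018515506690516593 15.00010684132576 [-3.79073049  7.19217205  1.00370461] [ 1.508081    0.63590168 -0.0641555 ]
[331.99121736 312.12811892]
[307.07017982 312.15618053]
[319.53155092 312.14354576]
```

View pics/w5c.png

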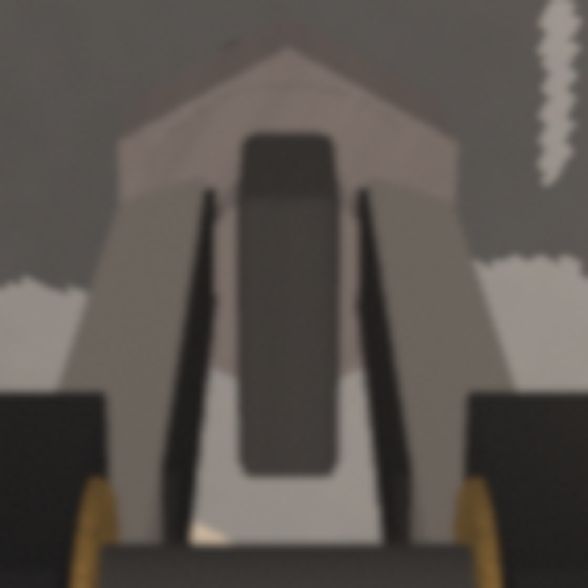

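The tips were closing on the screw neck under the bar, and the bar itself stands clear. I'll open, rise 8 mm and shift 1.6 mm.

Call:
carry_out(deltas="0 0 0 0 0 0 0.35;0 0.08 0 0 0 0 0.35;0 0 -0.4 0 0 0 0.35;0 0 0 0 0 0 0.35;0 0 0 0 0 0 0;0 0 0 0 0 0 0;0 0 0 0 0 0 0;0 0 0 0 0 0 0;0 0 0 0 0 0 0", squeeze=15)

```text
time_s: 14.65
eef_pos: [0.5292, 0.3718, 0.1001]
orientation: [-180.0, -0.0, -153.3]
wrist_force: [1.1, 0.2, -1.0]
opening: 0.012
gripper_force: 15.0
```

```bash
python3 - <<'E'
from h import *
s=r.get_state();print(s['opening'],s['wrist_force'],s['moment']);to(.53,.372,.1,0)
E
```

```text
0.01198883157008727 [ 1.14226057  0.23785039 -1.00294445] [0.1033306  0.01997483 0.00730324]
at [0.5292 0.3718 0.1001] [-1.8000e+02 -1.0000e-02 -1.5329e+02] units [-0.04 -0.01  0.01] rz -17.84
```

Call:
carry_out(deltas="0 0 0 0 0 0.3 0;0 0 0 0 0 0.3 0;0 0 0 0 0 0.3 0;0 0 0 0 0 0.3 0;0 0 0 0 0 0.3 0;0 0 0 0 0 0.3 0;0 0 0 0 0 0.3 0;0 0 0 0 0 0.3 0;0 0 0 0 0 0.3 0")

```text
time_s: 15.78
eef_pos: [0.5291, 0.372, 0.1001]
orientation: [180.0, -0.0, -176.6]
wrist_force: [0.2, 1.6, -1.4]
opening: 0.0118
gripper_force: 15.0
```

```bash
cat > chk.py <<'E'
from hole import *
import sys
s=r.get_state();print(s['opening'].round(4),s['wrist_force'].round(1),s['moment'].round(3),"yaw",s['orientation'][2].round(2),s['eef_pos'].round(4))
a=r.get_image("wrist"); cv2.imwrite("pics/%s.png"%sys.argv[1],a)
g=[float(x) for x in sys.argv[2:4]]
for z in (.076,.064): print(z,proj("wrist",(*g,z),s).round(1))
u,v=proj("wrist",(*g,.07),s).astype(int)
w=30; m=(a.max(2)[v-w:v+w,u-w:u+w]<48).astype(np.uint8)
n,l,st,c=cv2.connectedComponentsWithStats(m)
for i in range(1,n):
    if st[i,4]>60: print("blob",(c[i]+[u-w,v-w]).round(1),st[i]+[u-w,v-w,0,0,0])
E
python3 chk.py w6 .4703 .3737
```

```text
Traceback (most recent call last):
  File "chk.py", line 3, in <module>
    s=r.get_state();print(s['opening'].round(4),s['wrist_force'].round(1),s['moment'].round(3),"yaw",s['orientation'][2].round(2),s['eef_pos'].round(4))
                          ^^^^^^^^^^^^^^^^^^
AttributeError: 'float' object has no attribute 'round'
```

```bash
sed -i "s/s\['opening'\].round(4)/round(s['opening'],4)/" chk.py; python3 chk.py w6 .4703 .3737
```

```text
0.0118 [ 0.2  1.6 -1.4] [0.299 0.095 0.08 ] yaw -176.57 [0.5291 0.372  0.1001]
0.076 [328.3 180.2]
0.064 [327.7 178.5]
```

Call:
carry_out(deltas="0 0 0 0 0 0.3 0;0 0 0 0 0 0.3 0;0 0 0 0 0 0.3 0;0 0 0 0 0 0.3 0")

```text
time_s: 16.32
eef_pos: [0.5291, 0.3721, 0.1001]
orientation: [180.0, -0.0, 173.2]
wrist_force: [0.7, 2.6, -1.3]
opening: 0.0119
gripper_force: 15.0
```

```bash
python3 chk.py w7 .4703 .3737
```

```text
0.0119 [ 0.7  2.6 -1.3] [ 0.404 -0.041  0.084] yaw 173.16 [0.5291 0.3721 0.1001]
0.076 [309.4 180. ]
0.064 [309.9 178.4]
```

Call:
carry_out(deltas="0 0 0 0 0 0.3 0;0 0 0 0 0 0.3 0;0 0 0 0 0 0.3 0;0 0 0 0 0 0.3 0")

```text
time_s: 16.88
eef_pos: [0.5291, 0.3721, 0.1002]
orientation: [180.0, -0.0, 162.9]
wrist_force: [-3.2, 2.3, -1.3]
opening: 0.0133
gripper_force: 16.4
```

```bash
python3 chk.py w8 .4703 .3737
```

```text
0.0133 [-3.2  2.3 -1.3] [0.53  0.564 0.336] yaw 162.91 [0.5291 0.3721 0.1002]
0.076 [291.1 183.2]
0.064 [292.6 181.4]
```

```bash
python3 - <<'E'
from hole import *
for n,(u,v) in {"w4":(369,192),"w6":(328,180),"w7":(309,180),"w8":(291,183)}.items():
    a=cv2.imread(f"pics/{n}.png").max(2)[v-35:v+35,u-35:u+35]
    _,l,st,c=cv2.connectedComponentsWithStats((a<56).astype(np.uint8))
    print(n,a.min(),[(c[i].round(1)-35,st[i][2:]) for i in range(1,len(st)) if st[i,4]>100])
E
```

```text
w4 48 [(array([-4.,  4.]), array([ 26,  24, 275], dtype=int32))]
w6 49 [(array([-11.9,   1.5]), array([ 26,  19, 251], dtype=int32))]
w7 48 [(array([-9.2,  4.1]), array([ 28,  20, 343], dtype=int32))]
w8 51 [(array([-1.9,  4.1]), array([ 25,  14, 205], dtype=int32))]
```

```bash
python3 - <<'E'
from hole import *
o=[]
for n,(u,v) in {"w7":(309,180),"w8":(291,183)}.items():
    a=cv2.imread(f"pics/{n}.png")[v-40:v+40,u-40:u+40]; o.append(cv2.resize(a,(400,400),interpolation=cv2.INTER_CUBIC))
cv2.imwrite("pics/cmp.png",np.clip(np.hstack(o)*1.5,0,255).astype(np.uint8))
E
```

```text
(no output)
```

View pics/cmp.png

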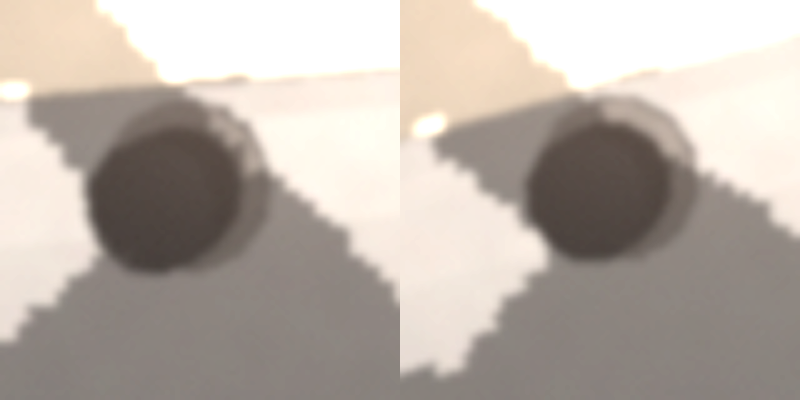

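The pin's grip shrinks by about 8% between the two crops and stays upright, and torque rose to 0.34 N m, so the pin has dropped home. Next is the nut.

Call:
carry_out(deltas="0 0 0 0 0 -0.3 0;0 0 0 0 0 0 0.35;0 0 0 0 0 0 0.35;0 0 -1 0 0 0 0.35;0 0 -0.8 0 0 0 0.35;0 0 0 0 0 -1 0.68;0 0 0 0 0 -1 0.68;0 0 0 0 0 -1 0.68;0 0 0 0 0 -1 0.68;0 0 0 0 0 -1 0.68")

```text
time_s: 18.18
eef_pos: [0.5295, 0.372, 0.1378]
orientation: [180.0, 0.1, -151.3]
wrist_force: [0.1, -0.0, -0.6]
opening: 0.0643
gripper_force: 0.0
```

Call:
carry_out(deltas="0 0 0 0 0 -1 0.68;0 0 0 0 0 -1 0.68;0 0 0 0 0 -0.2 0.68;0 0 0 0 0 0 0.68")

```text
time_s: 18.68
eef_pos: [0.5294, 0.3719, 0.137]
orientation: [-180.0, 0.0, -132.8]
wrist_force: [0.1, -0.7, -0.3]
opening: 0.0638
gripper_force: 0.0
```

```bash
python3 - <<'E'
from hole import *
to(.5294,.372,.061,227.5); s=r.get_state(); print(s['opening'],s['joints'].round(1))
a=r.get_image("wrist"); cv2.imwrite("pics/w9.png",a)
cv2.imwrite("pics/w9c.png",cv2.resize(a[130:400,180:480],None,fx=2.2,fy=2.2,interpolation=cv2.INTER_CUBIC))
E
```

```text
at [0.5294 0.3719 0.137 ] [-1.7999e+02  4.0000e-02 -1.3281e+02] units [0.  0.  3.8] rz -0.04
0.06383708157035303 [  31.8   33.2   74.7    0.    72.1 -105.3]
```

View pics/w9c.png

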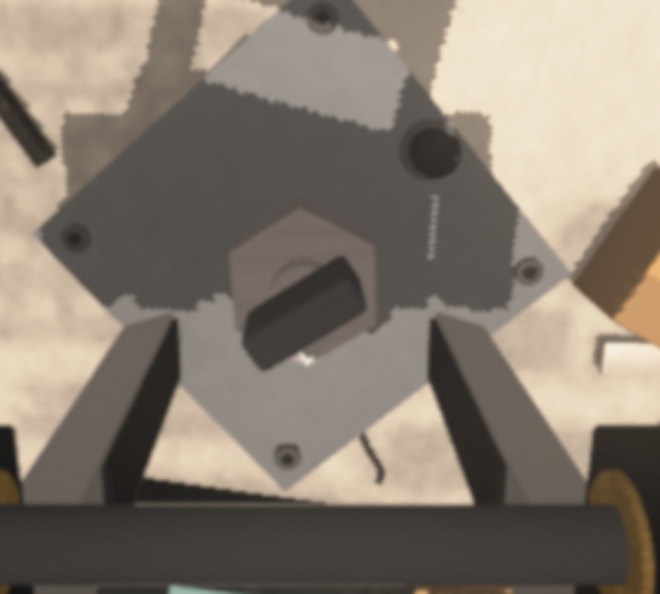

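The nut's flats are aligned with the fingers (nut centre around crop (303,275)) and the pin is seated. Now to descend and grip.

Call:
carry_out(deltas="0 0 1 0 0 0 0.68;0 0 1 0 0 0 0.68;0 0 1 0 0 0 0.68;0 0 0.75 0 0 0 0.68;0 0 0 0 0 0 0.68;0 0 0 0 0 0 0.2;0 0 0 0 0 0 0.2;0 0 0 0 0 0 0.2;0 0 0 0 0 0 0.2", squeeze=35)

```text
time_s: 19.85
eef_pos: [0.5296, 0.3721, 0.062]
orientation: [-180.0, 0.1, -132.7]
wrist_force: [0.7, -0.2, 5.5]
opening: 0.0457
gripper_force: 34.7
```

```bash
cat > s.py <<'E'
from h import *
s=r.get_state();print(round(s['time_s'],1),round(s['opening'],4),round(s['gripper_force'],1),s['wrist_force'].round(1),s['moment'].round(3),"yaw",s['orientation'].round(1),s['eef_pos'].round(4),s['joints'].round(1))
E
python3 s.py
```

```text
19.9 0.0457 34.7 [ 0.7 -0.2  5.5] [ 0.001 -0.007  0.08 ] yaw [-1.800e+02  1.000e-01 -1.327e+02] [0.5296 0.3721 0.062 ] [  31.8   37.9   77.9   -0.    64.2 -105.5]
```

Call:
carry_out(deltas="0 0 0 0 0 0.5 0.2;0 0 0 0 0 0.9 0.2;0 0 0 0 0 0.9 0.2;0 0 0 0 0 0.9 0.2;0 0 0 0 0 0.9 0.2;0 0 0 0 0 0.9 0.2;0 0 0 0 0 0.9 0.2;0 0 0 0 0 0.9 0.2;0 0 0 0 0 0.9 0.2;0 0 0 0 0 0.9 0.2")

```text
time_s: 21.1
eef_pos: [0.5296, 0.3721, 0.062]
orientation: [179.9, 0.0, 153.2]
wrist_force: [1.2, 0.3, 4.9]
opening: 0.046
gripper_force: 34.8
```

```bash
python3 s.py
```

```text
21.1 0.046 34.8 [1.2 0.3 4.9] [-0.107 -0.023  0.145] yaw [179.9   0.  153.2] [0.5296 0.3721 0.062 ] [ 31.9  37.9  77.9  -0.   64.2 -31.3]
```

Call:
carry_out(deltas="0 0 0 0 0 0.95 0.2;0 0 0 0 0 0.95 0.2;0 0 0 0 0 0.95 0.2;0 0 0 0 0 0.95 0.2;0 0 0 0 0 0.95 0.2;0 0 0 0 0 0.95 0.2;0 0 0 0 0 0.95 0.2;0 0 0 0 0 0.95 0.2;0 0 0 0 0 0.95 0.2;0 0 0 0 0 0.95 0.2")

```text
time_s: 22.35
eef_pos: [0.5297, 0.3721, 0.062]
orientation: [179.9, -0.1, 71.5]
wrist_force: [1.2, -0.0, 4.2]
opening: 0.0461
gripper_force: 34.8
```

Call:
carry_out(deltas="0 0 0 0 0 0.9 0.2;0 0 0 0 0 0.9 0.2;0 0 0 0 0 0.9 0.2;0 0 0 0 0 0.9 0.2;0 0 0 0 0 0.9 0.2;0 0 0 0 0 0 0.2")

```text
time_s: 23.1
eef_pos: [0.5297, 0.3721, 0.062]
orientation: [180.0, -0.1, 33.0]
wrist_force: [0.8, 0.1, 5.6]
opening: 0.0459
gripper_force: 34.6
```

```bash
python3 s.py
```

```text
23.1 0.0459 34.6 [0.8 0.1 5.6] [-0.13  -0.071 -0.051] yaw [ 1.8e+02 -1.0e-01  3.3e+01] [0.5297 0.3721 0.062 ] [31.8 37.9 77.9 -0.  64.2 88.8]
```

Call:
carry_out(deltas="0 0 0 0 0 0.9 0.2;0 0 0 0 0 0.9 0.2;0 0 0 0 0 0.9 0.2;0 0 0 0 0 0.9 0.2;0 0 0 0 0 0.4 0.2;0 0 0 0 0 0.4 0.2;0 0 0 0 0 0.4 0.2;0 0 0 0 0 0.4 0.2;0 0 0 0 0 0.4 0.2;0 0 0 0 0 0.4 0.2")

```text
time_s: 24.35
eef_pos: [0.5298, 0.372, 0.0622]
orientation: [-180.0, -0.1, -18.4]
wrist_force: [0.4, -1.2, 6.3]
opening: 0.048
gripper_force: 40.7
```

```bash
python3 s.py
```

```text
24.4 0.048 40.7 [ 0.4 -1.2  6.3] [-0.201 -0.071  1.968] yaw [-1.80e+02 -1.00e-01 -1.84e+01] [0.5298 0.372  0.0622] [ 3.190e+01  3.790e+01  7.780e+01 -1.000e-01  6.420e+01  1.402e+02]
```

The nut is hard tight: torque reads 1.97 N m and the fingers are starting to ride over the flats. I'll release, rise and go for the next pin.

Call:
carry_out(deltas="0 0 0 0 0 0 0.2;0 0 0 0 0 0 0.68;0 0 0 0 0 0 0.68;0 0 0 0 0 0 0.68;0 0 -1 0 0 0 0.68;0 0 -1 0 0 0 0.68;0 0 -1 0 0 0 0.68;0 0 -1 0 0 0 0.68;0 0 -0.6 0 0 -1 0.68;0 0 0 0 0 -1 0.68")

```text
time_s: 25.6
eef_pos: [0.5297, 0.3722, 0.1559]
orientation: [-179.9, -0.1, -1.0]
wrist_force: [-0.4, -0.0, -0.2]
opening: 0.0637
gripper_force: 0.0
```

Call:
carry_out(deltas="0 0 0 0 0 -1 0.5;0 0 0 0 0 -1 0.5;0 0 0 0 0 -1 0.5;0 0 0 0 0 -1 0.5;0 0 0 0 0 -1 0.5;0 0 0 0 0 -1 0.5;0 0 0 0 0 -1 0.5;0 0 0 0 0 -1 0.5;0 0 0 0 0 -1 0.5;0 0 0 0 0 -1 0.5")

```text
time_s: 26.85
eef_pos: [0.5293, 0.372, 0.1547]
orientation: [180.0, -0.0, 85.0]
wrist_force: [0.4, -0.3, 0.3]
opening: 0.047
gripper_force: 0.0
```

```bash
python3 - <<'E'
from hole import *
to(.4318,.1641,.13,90); s=r.get_state(); print(s['wrist_force'])
a=r.get_image("wrist"); cv2.imwrite("pics/w10.png",a)
E
```

```text
at [0.5293 0.372  0.1547] [ 1.7995e+02 -4.0000e-02  8.4960e+01] units [-10.78  -3.95   1.22] rz -0.59
[ 0.3999718  -0.32654811  0.26562653]
```

Call:
carry_out(deltas="0 0 0 0 0 -0.59 0.5;-1 -0.49 0 0 0 0 0.5;-1 -0.49 0 0 0 0 0.5;-1 -0.49 0 0 0 0 0.5;-1 -0.49 0 0 0 0 0.5;-1 -0.49 0 0 0 0 0.5;-1 -0.49 0 0 0 0 0.5;-1 -0.49 0 0 0 0 0.5;-1 -0.49 0 0 0 0 0.5;-1 -0.49 0 0 0 0 0.5", squeeze=20)

```text
time_s: 28.15
eef_pos: [0.4401, 0.1917, 0.1543]
orientation: [179.9, -0.0, 89.6]
wrist_force: [0.5, 0.8, 0.2]
opening: 0.0471
gripper_force: 0.0
```

Call:
carry_out(deltas="-1 -0.46 0 0 0 0 0.5;-0.33 0 0.2 0 0 0 0.5;0 0 0 0 0 0 0.5;0 0 0 0 0 0 0.5")

```text
time_s: 28.65
eef_pos: [0.4312, 0.1662, 0.1494]
orientation: [180.0, -0.0, 89.7]
wrist_force: [0.1, 0.5, -0.1]
opening: 0.0471
gripper_force: 0.0
```

```bash
python3 - <<'E'
from hole import *
to(.432,.1655,.048,90)
st=r.get_state(); a=r.get_image("wrist"); cv2.imwrite("pics/w11.png",a); g=a.max(2)
u,v=proj("wrist",[.432,.1655,.06],st); u0=int(round(u)); print(u,v)
print(g[int(v)-30:int(v)+30,u0]); print(g[int(v),u0-24:u0+24])
for y in (.1645,.1665): print(y,proj("wrist",[.432,y-.008,.06],st)[1].round(1))
print(int(v)-30,u0-24)
E
```

```text
at [0.4312 0.1662 0.1494] [ 1.7999e+02 -1.0000e-02  8.9730e+01] units [-0.03  0.04  5.07] rz -0.03
318.3882560810547 248.09716601445143
[92 92 92 91 91 91 91 91 89 85 77 72 71 69 63 55 49 47 47 47 47 48 49 48
 48 48 47 47 47 46 46 46 45 45 46 45 45 47 60 77 85 86 86 86 87 86 85 82
 74 67 66 66 64 56 49 44 44 43 43 43]
[139 138 132 115  98  89  88  88  88  88  87  87  85  78  63  51  47  46
  47  46  46  47  46  46  46  46  47  47  46  46  46  47  53  65  78  85
  87  87  88  88  88  88  89  99 117 132 138 139]
0.1645 258.9
0.1665 256.5
218 294
```

Call:
carry_out(deltas="0.03 0.02 1 0 0 0 0.5;0 0 1 0 0 0 0.5;0 0 1 0 0 0 0.5;0 0 1 0 0 0 0.5;0 0 0.7 0 0 0 0.5;0 0 0.37 0 0 0 0.5;0 0 0 0 0 0 0.5;0 0 0 0 0 0 0;0 0 0 0 0 0 0;0 0 0 0 0 0 0")

```text
time_s: 29.95
eef_pos: [0.4315, 0.1663, 0.0481]
orientation: [180.0, -0.0, 89.7]
wrist_force: [-0.3, -0.4, 1.1]
opening: 0.0203
gripper_force: 0.0
```

Call:
carry_out(deltas="0 0 0 0 0 0 0;0 0 -0.5 0 0 0 0;0 0 -1 0 0 0 0;0 0 -1 0 0 0 0;0 0 -1 0 0 0 0;0 0 -0.5 0 0 0 0;0 0 0 0 0 0 0")

```text
time_s: 30.82
eef_pos: [0.4315, 0.1663, 0.1283]
orientation: [179.9, -0.0, 89.7]
wrist_force: [-0.7, -0.1, -0.7]
opening: 0.0156
gripper_force: 20.0
```

```bash
python3 s.py; python3 -c "
from h import *
to(.5145,.078,.128,90)"
```

```text
30.8 0.0156 20.0 [-0.7 -0.1 -0.7] [-0.027  0.04  -0.013] yaw [179.9  -0.   89.7] [0.4315 0.1663 0.1283] [ 16.5  11.5 106.5  -0.   62.   16.8]
at [0.4315 0.1663 0.1283] [ 1.7995e+02 -2.0000e-02  8.9740e+01] units [-4.4   4.17  0.02] rz -0.03
```

Call:
carry_out(deltas="-0.88 0.84 0 0 0 0 0;-0.88 0.84 0 0 0 0 0;-0.88 0.83 0 0 0 0 0;-0.88 0.83 0 0 0 0 0;-0.88 0.83 0 0 0 -0.03 0;0 0 0 0 0 0 0;0 0 0 0 0 0 0")

```text
time_s: 31.7
eef_pos: [0.5136, 0.0783, 0.1272]
orientation: [-179.9, 0.0, 90.0]
wrist_force: [0.1, -0.2, -0.9]
opening: 0.0153
gripper_force: 20.0
```

```bash
python3 - <<'E'
from hole import *
st=r.get_state(); print(st['eef_pos'].round(4),st['orientation'].round(2),st['opening'])
a=r.get_image("wrist"); cv2.imwrite("pics/w12.png",a); z=st['eef_pos'][2]
u,v=proj("wrist",[.5151,.0777,.038],st).round().astype(int); print(u,v,hole(a,u,v,.038,st))
g=a.max(2); print(g[300:326,318],300); print(g[285,292:344],292)
cv2.imwrite("pics/w12c.png",cv2.resize(a[130:350,270:510],None,fx=3.2,fy=2.7,interpolation=cv2.INTER_CUBIC))
E
```

```text
[0.5136 0.0783 0.1272] [-179.93    0.     90.  ] 0.015318283293755154
319 248 (array([320. , 247.7]), array([  9,   8,  13,  13, 131], dtype=int32), array([0.5156, 0.078 , 0.038 ]))
[37 38 37 38 38 37 38 37 37 37 37 37 37 37 38 41 48 54 54 55 56 60 66 73
 80 84] 300
[103 104 103 103 102 103 101  92  73  50  41  40  42  40  37  36  36  36
  36  37  35  35  35  36  35  36  36  35  35  36  35  34  35  35  34  34
  34  35  36  39  37  36  40  59  83  97 101 102 101 102 102 101] 292
```

View pics/w12c.png

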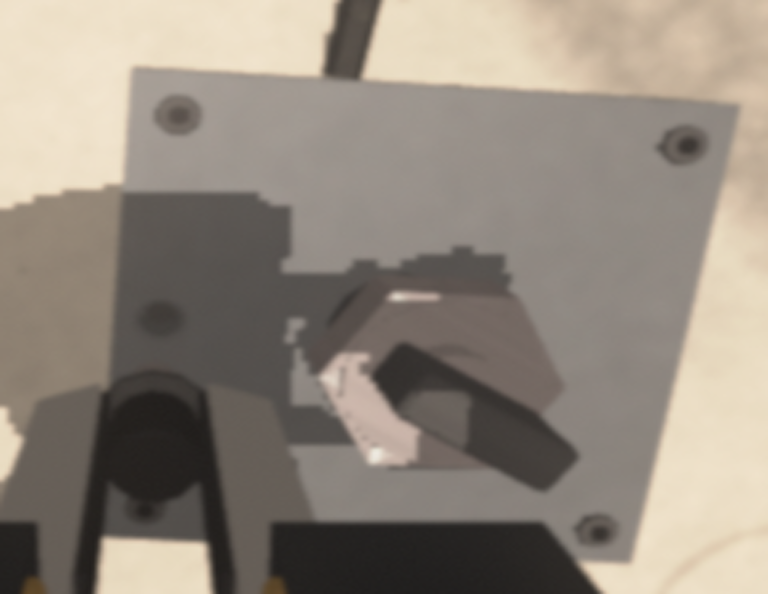

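The wrist view shows the right head: guide hole at crop (160,320), bar sloping down to the right around crop (480,420), pin held at (155,450).

Call:
carry_out(deltas="-0.05 0.08 1 0 0 0 0;0 0 0.9 0 0 0 0;0 0 0.4 0 0 0 0;0 0 0.2 0 0 0 0;0 0 0.1 0 0 0 0;0 0 0 0 0 0 0")

```text
time_s: 32.5
eef_pos: [0.516, 0.077, 0.0761]
orientation: [180.0, -0.0, 90.0]
wrist_force: [-0.7, 0.3, 0.2]
opening: 0.0153
gripper_force: 20.0
```

```bash
python3 s.py; python3 - <<'E'
from hole import *
st=dict(eef_pos=np.array([.5136,.0783,.1272]),orientation=np.array([-179.93,0,90.]))
c=lambda u,v,z:plane("wrist",270+u/3.2,130+v/2.7,z,st)[:2]
ang=lambda p,q:(np.degrees(np.arctan2(*(q-p)[::-1])).round(1),np.linalg.norm(q-p).round(4))
b=[c(*q,.038) for q in [(177,114),(686,145),(598,530),(143,510)]]
print("cen",((b[0]+b[2])/2).round(4),[ang(b[i],b[i+1]) for i in range(3)])
print("edge hi z.088",ang(c(405,343,.088),c(578,455,.088)),"lo z.114",ang(c(375,385,.114),c(545,490,.114)), ang(c(405,343,.114),c(578,455,.114)))
N=[c(*q,.080) for q in [(385,292),(512,292),(563,385),(375,465),(320,372)]]
print([ang(N[i],N[i+1]) for i in range(4)], ((N[1]+N[3])/2).round(4))
E
```

```text
32.5 0.0153 20.0 [-0.7  0.3  0.2] [-0.01   0.118  0.032] yaw [180.  -0.  90.] [0.516  0.077  0.0761] [ 4.5 22.7 99.6  0.  57.7  4.5]
cen [0.5758 0.0727] [(np.float64(-4.0), np.float64(0.1211)), (np.float64(-93.9), np.float64(0.1203)), (np.float64(176.6), np.float64(0.1211))]
edge hi z.088 (np.float64(-37.5), np.float64(0.048)) lo z.114 (np.float64(-36.7), np.float64(0.041)) (np.float64(-37.5), np.float64(0.042))
[(np.float64(0.0), np.float64(0.0263)), (np.float64(-61.8), np.float64(0.0275)), (np.float64(-150.6), np.float64(0.0446)), (np.float64(117.1), np.float64(0.0285))] [0.5752 0.0735]
```

Call:
carry_out(deltas="0 0 0.2 0 0 0 0;0 0 0.15 0 0 0 0;0 0 0.1 0 0 0 0;0 0 0.05 0 0 0 0;0 0 0 0 0 0 0")

```text
time_s: 33.12
eef_pos: [0.5158, 0.0769, 0.0657]
orientation: [-180.0, -0.0, 90.0]
wrist_force: [-1.4, 1.0, -1.4]
opening: 0.015
gripper_force: 20.0
```

Call:
carry_out(deltas="0 0 0 0 0 0 0.26;0 0 0 0 0 0 0.26;0 0 0 0 0 0 0.26;0 0 -1 0 0 0 0.26;0 0 -1 0 0 0 0.26;0 0 -1 0 0 0 0.26;0 0 -1 0 0 0 0.3;-0.1 1 -0.2 0 0 0 0.4;-0.1 1 0 0 0 0 0.4;0 0.95 0 0 0 0 0.4", squeeze=15)

```text
time_s: 34.38
eef_pos: [0.5756, 0.0728, 0.15]
orientation: [180.0, 0.0, 90.0]
wrist_force: [0.6, 0.5, -1.1]
opening: 0.0375
gripper_force: 0.0
```

Call:
carry_out(deltas="0 0 0 0 0 -1 0.4;0 0 0 0 0 -1 0.4;0 0 0 0 0 -1 0.4;0 0 0 0 0 -1 0.4;0 0 0 0 0 -1 0.4;0 0 0 0 0 -1 0.4;0 0 0 0 0 -0.4 0.4;0 0 0 0 0 0 0.4")

```text
time_s: 35.38
eef_pos: [0.5749, 0.0729, 0.1498]
orientation: [-180.0, 0.0, 145.0]
wrist_force: [0.4, 0.3, 0.2]
opening: 0.0375
gripper_force: 0.0
```

```bash
python3 - <<'E'
from hole import *
to(.5748,.073,.1,145); st=r.get_state()
a=r.get_image("wrist"); cv2.imwrite("pics/w13.png",a)
cv2.imwrite("pics/w13c.png",cv2.resize(a[130:400,200:440],None,fx=2.2,fy=2.2,interpolation=cv2.INTER_CUBIC))
E
```

```text
at [0.5749 0.0729 0.1498] [-180.      0.    144.98] units [0.01 0.   2.49] rz -0.0
```

View pics/w13c.png

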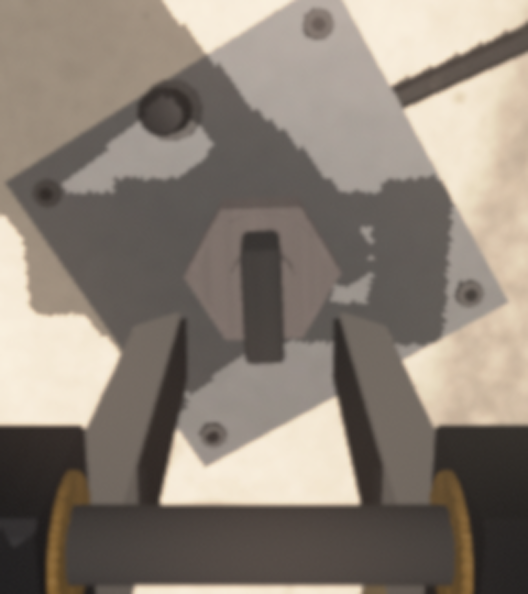

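The bar is centred and aligned between the fingers (crop (262,300)). The pin stands at (165,110), and the nut has a flat facing along the bar.

Call:
carry_out(deltas="0 0 1 0 0 0 0.4;0 0 1 0 0 0 0.4;0 0 0.48 0 0 0 0.4;0 0 0 0 0 0 0.4;0 0 0 0 0 0 0;0 0 0 0 0 0 0;0 0 0 0 0 0 0;0 0 0 0 0 0 0;0 0 0 0 0 0 0", squeeze=15)

```text
time_s: 36.55
eef_pos: [0.5755, 0.0734, 0.1007]
orientation: [179.9, 0.1, 145.0]
wrist_force: [3.0, 2.9, 0.0]
opening: 0.012
gripper_force: 14.9
```

Call:
carry_out(deltas="0 0 0 0 0 -0.3 0;0 0 0 0 0 -0.3 0;0 0 0 0 0 -0.3 0;0 0 0 0 0 -0.3 0;0 0 0 0 0 -0.3 0;0 0 0 0 0 -0.3 0")

```text
time_s: 37.3
eef_pos: [0.5756, 0.0736, 0.1007]
orientation: [179.9, 0.1, 160.6]
wrist_force: [5.2, 4.8, -1.1]
opening: 0.0121
gripper_force: 15.0
```

```bash
python3 chk.py w14 .5156 .078
```

```text
0.0121 [ 5.2  4.8 -1.1] [ 0.849 -0.837 -0.106] yaw 160.55 [0.5756 0.0736 0.1007]
0.076 [290.9 180.5]
0.064 [292.4 178.8]
```

Call:
carry_out(deltas="-0.02 0.04 0 0 0 -0.3 0;0 0 0 0 0 -0.3 0;0 0 0 0 0 -0.3 0;0 0 0 0 0 -0.3 0")

```text
time_s: 37.85
eef_pos: [0.5757, 0.0737, 0.1007]
orientation: [180.0, 0.0, 170.9]
wrist_force: [-0.2, 1.9, 1.7]
opening: 0.0117
gripper_force: 15.0
```

```bash
python3 chk.py w15 .5156 .078
```

```text
0.0117 [-0.2  1.9  1.7] [ 0.196  0.008 -0.095] yaw 170.86 [0.5757 0.0737 0.1007]
0.076 [309.6 177.2]
0.064 [310.  175.7]
blob [310.2 171.9] [303 162  23  20 142]
```

Call:
carry_out(deltas="0 0 0 0 0 -0.3 0;0 0 0 0 0 -0.3 0;0 0 0 0 0 -0.3 0")

```text
time_s: 38.28
eef_pos: [0.5757, 0.0738, 0.1007]
orientation: [180.0, 0.0, 178.6]
wrist_force: [-0.2, 2.8, 3.1]
opening: 0.0118
gripper_force: 15.0
```

```bash
python3 chk.py w16 .5156 .078
```

```text
0.0118 [-0.2  2.8  3.1] [ 0.368  0.078 -0.073] yaw 178.55 [0.5757 0.0738 0.1007]
0.076 [323.8 177.1]
0.064 [323.5 175.6]
blob [327.9 172.6] [316 162  29  23 274]
```

Call:
carry_out(deltas="0 0 0 0 0 -0.3 0;0 0 0 0 0 -0.3 0;0 0 0 0 0 -0.3 0")

```text
time_s: 38.7
eef_pos: [0.5757, 0.0739, 0.1007]
orientation: [180.0, 0.0, -173.7]
wrist_force: [-0.8, 2.9, 3.7]
opening: 0.012
gripper_force: 15.0
```

```bash
python3 chk.py w17 .5156 .078
```

```text
0.012 [-0.8  2.9  3.7] [ 0.527  0.12  -0.071] yaw -173.74 [0.5757 0.0739 0.1007]
0.076 [337.9 178.9]
0.064 [336.8 177.3]
blob [339.  173.3] [327 165  28  21 287]
```

Call:
carry_out(deltas="0 0 0 0 0 -0.3 0;0 0 0 0 0 -0.3 0")

```text
time_s: 39.0
eef_pos: [0.5758, 0.0739, 0.1007]
orientation: [180.0, 0.1, -168.6]
wrist_force: [0.8, 3.1, 2.4]
opening: 0.0124
gripper_force: 15.4
```

```bash
python3 chk.py w18 .5156 .078
```

```text
0.0124 [0.8 3.1 2.4] [ 0.724 -0.097 -0.316] yaw -168.63 [0.5758 0.0739 0.1007]
0.076 [347.1 180.9]
0.064 [345.4 179.2]
blob [344.7 173.7] [333 166  26  18 281]
```

```bash
python3 - <<'E'
from hole import *
for n,(u,v) in {"w7":(302,182),"w8":(290,181),"w16":(324,174),"w17":(337,175),"w18":(345,176)}.items():
    g=cv2.imread(f"pics/{n}.png").max(2); w=24
    p=cv2.bilateralFilter(g[v-w:v+w,u-w:u+w],7,30,5)
    m=(p<66).astype(np.uint8); m=cv2.morphologyEx(m,cv2.MORPH_OPEN,np.ones((9,9)))
    k,_=cv2.findContours(m,0,2); k=max(k,key=cv2.contourArea)
    print(n,cv2.contourArea(k),np.round(cv2.fitEllipse(k)[0],1)+[u-w,v-w],np.round(cv2.fitEllipse(k)[1],1),cv2.boundingRect(k))
E
```

```text
w7 576.5 [301.7 180. ] [25.8 29.2] (10, 9, 28, 27)
w8 478.0 [290.5 181.6] [23.5 26.6] (12, 13, 26, 24)
w16 575.0 [331.2 171.5] [23.  34.1] (16, 10, 31, 26)
w17 511.5 [341.9 174.1] [21.1 33. ] (14, 12, 29, 27)
w18 471.0 [346.9 174.8] [20.1 32.9] (11, 12, 28, 26)
```

Call:
carry_out(deltas="0 0 0 0 0 0.2 0;0 0 0 0 0 0 0.35;0 0 0 0 0 0 0.35;0 0 -1 0 0 0 0.35;0 0 -0.8 0 0 0 0.35;0 0 0 0 0 -1 0.68;0 0 0 0 0 -1 0.68;0 0 0 0 0 -1 0.68;0 0 0 0 0 -0.47 0.68;0 0 0 0 0 0 0.68")

```text
time_s: 40.3
eef_pos: [0.5755, 0.0734, 0.1364]
orientation: [-180.0, -0.0, -140.5]
wrist_force: [-0.4, -0.3, -0.4]
opening: 0.064
gripper_force: 0.0
```

```bash
python3 - <<'E'
from hole import *
to(.5757,.0738,.061,219.5); s=r.get_state(); print(s['opening'],s['joints'].round(1))
a=r.get_image("wrist"); cv2.imwrite("pics/w19.png",a)
cv2.imwrite("pics/w19c.png",cv2.resize(a[130:400,180:480],None,fx=2.2,fy=2.2,interpolation=cv2.INTER_CUBIC))
E
```

```text
at [0.5755 0.0734 0.1364] [-179.99   -0.   -140.52] units [-0.02  0.01  3.77] rz -0.0
0.0640248604151086 [   3.7   25.1   87.    -0.    67.9 -125.8]
```

View pics/w19c.png

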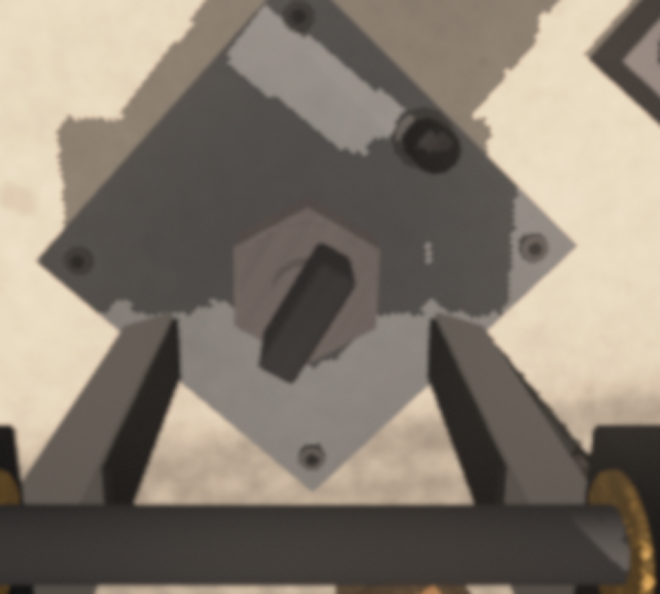

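```bash
python3 - <<'E'
from hole import *
P={"w9":(dict(eef_pos=np.array([.5294,.3719,.137]),orientation=np.array([-179.99,.04,-132.81])),(.4703,.3737)),
"w19":(dict(eef_pos=np.array([.5755,.0734,.1364]),orientation=np.array([-179.99,0,-140.52])),(.5156,.078))}
for n,(s,g) in P.items():
    a=cv2.imread(f"pics/{n}.png"); print(n,"hole",proj("wrist",(*g,.038),s).round(1),"top seated",proj("wrist",(*g,.064),s).round(1),"top standing",proj("wrist",(*g,.076),s).round(1))
    for t in (45,52,58):
        m=(a.max(2)[165:235,345:415]<t).astype(np.uint8); m=cv2.morphologyEx(m,cv2.MORPH_OPEN,np.ones((5,5)))
        k,_=cv2.findContours(m,0,2)
        if k:
            k=max(k,key=cv2.contourArea); (c,rr)=cv2.minEnclosingCircle(k); print(t,cv2.contourArea(k),np.round(c,1)+[345,165],round(rr,1),cv2.boundingRect(k))
sc=r.get_image("scene"); cv2.imwrite("pics/scene2.png",sc)
E
```

```text
w9 hole [374.9 198. ] top seated [380.7 202.9] top standing [383.9 205.5]
52 16.0 [373. 205.] 2.8 (26, 38, 5, 5)
58 280.0 [376.1 199.4] 11.0 (21, 25, 20, 20)
w19 hole [371.5 192.6] top seated [377.1 196.9] top standing [380.  199.2]
45 69.0 [375.  202.5] 6.9 (24, 34, 13, 8)
52 238.0 [375.7 195.7] 12.6 (19, 19, 23, 24)
58 311.0 [375.6 195.9] 13.2 (18, 19, 25, 24)
```

```bash
python3 - <<'E'
from hole import *
for n,im in (("scene","scene2"),):
  a=cv2.imread(f"pics/{im}.png")
  for nm,g in (("L",(.4692,.3707)),("R",(.5151,.0757))):
    h=proj(n,(*g,.038)); print(nm,"hole",h.round(1),[ (z,proj(n,(*g,z)).round(1)) for z in (.042,.054,.064,.076)])
    u,v=h.round().astype(int); print(a.max(2)[v-22:v+8,u-8:u+9:1])
E
```

```text
L hole [227.9 180.4] [(0.042, array([227.6, 179. ])), (0.054, array([226.9, 174.9])), (0.064, array([226.2, 171.4])), (0.076, array([225.4, 167.2]))]
[[119 119 120 121 121 117 118 118 119 119 121 120 122 122 120 120 117]
 [ 77  98 118 118 121 117 118 119 119 121 120 122 122 121 121 118 118]
 [ 30  46  81 116 118 118 118 119 119 119 120 121 120 120 120 120 118]
 [ 50  69  67 116 122 118 119 118 118 121 122 121 120 117 119 119 119]
 [ 60  60 115 120 121 120 121 121 119 119 121 121 121 121 118 119 120]
 [ 73 116 119 121 120 119 119 118 120 120 120 122 119 123 120 123 121]
 [120 120 122 120 120 119 120 120 121 121 122 121 121 123 120 121 121]
 [121 122 122 121 119 121 119 120 120 121 121 122 123 122 123 121 121]
 [122 122 122 119 118 119 120 119 123 119 119 122 122 122 123 121 121]
 [120 119 122 118 115 117 116 117 116 120 122 123 121 122 124 121 121]
 [119 121 119  75  71  29  28  49  71 113 119 121 119 120 120 120 117]
 [119 120  95  36  27  27  25  28  26  68 118 122 121 119 121 119 119]
 [121 121  58  31  26  29  28  23  25  43 119 121 118 120 118 122 121]
 [120 119  77  30  31  31  
[... 2761 characters left out ...]
 51  41  19  10  14  17  20  14  18  31  59  49  66  64  65]
 [ 53  61  45  44  35  23  21  18  19  22  39  56  75  51  65  67  64]
 [ 55  57  55  46  43  36  31  31  49  55  72  79  63  56  65  64  65]
 [ 51  53  61  50  48  46  45  53  75  74  72  68  79  87  86  82  70]
 [ 53  54  58  64  50  51  48  48  51  48  54  71 120 121 123 117  92]
 [ 55  52  54  63  65  61  58  54  60  61  88  92 124 123 122 121 120]
 [ 52  53  51  57  66  66  66  67  66  79 122 123 120 122 122 121 121]
 [ 51  53  53  55  64  68  66  67  67  75 122 119 120 120 123 122 120]
 [ 52  54  57  52  59  67  63  66  65  75 110 118 119 121 121 120 121]
 [ 67  50  52  54  54  65  64  66  68  65  76 120 121 120 120 120 120]]
```

Both pins show the same height in the scene view (tops 12 to 13 px above the hole; a pin still resting on the disc would read about 16), so the right pin is seated too. Next I tighten its nut, which is aligned with the fingers.

Call:
carry_out(deltas="0 0 1 0 0 0 0.68;0 0 1 0 0 0 0.68;0 0 1 0 0 0 0.68;0 0 0.75 0 0 0 0.68;0 0 0 0 0 0 0.68;0 0 0 0 0 0 0.2;0 0 0 0 0 0 0.2;0 0 0 0 0 0 0.2;0 0 0 0 0 0 0.2", squeeze=35)

```text
time_s: 41.52
eef_pos: [0.5755, 0.0741, 0.062]
orientation: [180.0, 0.0, -140.5]
wrist_force: [-4.3, 4.3, 4.0]
opening: 0.0455
gripper_force: 34.9
```

Call:
carry_out(deltas="0 0 0 0 0 0.5 0.2;0 0 0 0 0 0.9 0.2;0 0 0 0 0 0.9 0.2;0 0 0 0 0 0.9 0.2;0 0 0 0 0 0.9 0.2")

```text
time_s: 42.15
eef_pos: [0.5756, 0.0739, 0.062]
orientation: [180.0, 0.0, -176.0]
wrist_force: [-1.0, 1.6, 4.1]
opening: 0.0454
gripper_force: 34.9
```

```bash
python3 s.py
```

```text
42.1 0.0454 34.9 [-1.   1.6  4.1] [0.126 0.456 0.191] yaw [ 180.    0. -176.] [0.5756 0.0739 0.062 ] [  3.7  30.4  90.2   0.   59.4 -90.4]
```

Call:
carry_out(deltas="0 0 0 0 0 0.95 0.2;0 0 0 0 0 0.95 0.2;0 0 0 0 0 0.95 0.2;0 0 0 0 0 0.95 0.2;0 0 0 0 0 0.95 0.2;0 0 0 0 0 0.95 0.2;0 0 0 0 0 0.95 0.2;0 0 0 0 0 0.95 0.2;0 0 0 0 0 0.95 0.2;0 0 0 0 0 0.95 0.2")

```text
time_s: 43.4
eef_pos: [0.5752, 0.0733, 0.062]
orientation: [-180.0, 0.0, 102.4]
wrist_force: [-5.3, -2.4, 6.3]
opening: 0.0457
gripper_force: 34.9
```

Call:
carry_out(deltas="0 0 0 0 0 0.95 0.2;0 0 0 0 0 0.95 0.2;0 0 0 0 0 0.95 0.2;0 0 0 0 0 0.95 0.2;0 0 0 0 0 0.95 0.2;0 0 0 0 0 0.95 0.2;0 0 0 0 0 0.95 0.2;0 0 0 0 0 0.95 0.2;0 0 0 0 0 0.95 0.2;0 0 0 0 0 0.95 0.2")

```text
time_s: 44.65
eef_pos: [0.5747, 0.0736, 0.062]
orientation: [-180.0, 0.1, 20.7]
wrist_force: [-10.2, -0.9, 9.4]
opening: 0.0458
gripper_force: 34.9
```

```bash
python3 s.py
```

```text
44.6 0.0458 34.9 [-10.2  -0.9   9.4] [0.074 2.025 0.119] yaw [-1.80e+02  1.00e-01  2.07e+01] [0.5747 0.0736 0.062 ] [ 3.7 30.3 90.2  0.  59.5 72.9]
```

Call:
carry_out(deltas="0 0 0 0 0 0.9 0.2;0 0 0 0 0 0.9 0.2;0 0 0 0 0 0.9 0.2;0 0 0 0 0 0.5 0.2;0 0 0 0 0 0.5 0.2")

```text
time_s: 45.28
eef_pos: [0.5747, 0.0739, 0.062]
orientation: [180.0, 0.1, -10.9]
wrist_force: [-10.6, 0.7, 8.6]
opening: 0.0461
gripper_force: 34.9
```

```bash
python3 s.py
```

```text
45.3 0.0461 34.9 [-10.6   0.7   8.6] [0.475 2.046 0.184] yaw [ 1.80e+02  1.00e-01 -1.09e+01] [0.5747 0.0739 0.062 ] [  3.7  30.3  90.2   0.   59.5 104.6]
```

Call:
carry_out(deltas="0 0 0 0 0 0.5 0.2;0 0 0 0 0 0.5 0.2;0 0 0 0 0 0.5 0.2;0 0 0 0 0 0.5 0.2")

```text
time_s: 45.78
eef_pos: [0.5748, 0.074, 0.062]
orientation: [180.0, 0.1, -28.1]
wrist_force: [-9.4, 1.8, 8.0]
opening: 0.0451
gripper_force: 34.9
```

```bash
python3 s.py
```

```text
45.8 0.0451 34.9 [-9.4  1.8  8. ] [0.605 1.909 0.179] yaw [ 1.80e+02  1.00e-01 -2.81e+01] [0.5748 0.074  0.062 ] [  3.7  30.3  90.2   0.   59.5 121.8]
```

Call:
carry_out(deltas="0 0 0 0 0 0.5 0.2;0 0 0 0 0 0.5 0.2;0 0 0 0 0 0.5 0.2;0 0 0 0 0 0.5 0.2")

```text
time_s: 46.28
eef_pos: [0.5749, 0.0741, 0.062]
orientation: [180.0, 0.1, -45.3]
wrist_force: [-9.6, 3.3, 7.5]
opening: 0.046
gripper_force: 34.9
```

```bash
python3 s.py
```

```text
46.3 0.046 34.9 [-9.6  3.3  7.5] [0.808 1.749 0.159] yaw [ 1.80e+02  1.00e-01 -4.53e+01] [0.5749 0.0741 0.062 ] [3.70e+00 3.03e+01 9.02e+01 1.00e-01 5.95e+01 1.39e+02]
```

Full turn range used and the stop isn't reached yet, so I'll re-grip 60° back and carry on.

Call:
carry_out(deltas="0 0 0 0 0 0 0.63;0 0 0 0 0 0 0.63;0 0 0 0 0 0 0.63;0 0 0 0 0 -1 0.63;0 0 0 0 0 -1 0.63;0 0 0 0 0 -1 0.63;0 0 0 0 0 -1 0.63;0 0 0 0 0 -1 0.63;0 0 0 0 0 -1 0.63;0 0 0 0 0 -0.98 0.63")

```text
time_s: 47.52
eef_pos: [0.5756, 0.0735, 0.0612]
orientation: [180.0, -0.0, 15.1]
wrist_force: [0.9, 0.2, -0.4]
opening: 0.0592
gripper_force: 0.0
```

Call:
carry_out(deltas="0 0 0 0 0 0 0.63;0 0 0 0 0 0 0.2;0 0 0 0 0 0 0.2;0 0 0 0 0 0 0.2;0 0 0 0 0 0.4 0.2;0 0 0 0 0 0.4 0.2;0 0 0 0 0 0.4 0.2")

```text
time_s: 48.4
eef_pos: [0.5755, 0.0737, 0.0614]
orientation: [180.0, 0.0, 4.5]
wrist_force: [-5.5, 1.1, 4.1]
opening: 0.0464
gripper_force: 37.8
```

```bash
python3 s.py
```

```text
48.4 0.0464 37.8 [-5.5  1.1  4.1] [0.158 1.189 1.887] yaw [180.    0.    4.5] [0.5755 0.0737 0.0614] [ 3.7 30.4 90.2 -0.  59.4 89.2]
```

Torque is 1.89 N m at the stop, so the second nut is hard tight. I'll release and go back for its pin.

Call:
carry_out(deltas="0 0 0 0 0 0 0.66;0 0 0 0 0 0 0.66;0 0 0 0 0 0 0.66;0 0 -1 0 0 0 0.66;0 0 -1 0 0 0 0.66;0 0 -1 0 0 0 0.66;0 0 -1 0 0 0 0.66;0 0 -0.5 0 0 0 0.5;0 0 0 0 0 -1 0.3;0 0 0 0 0 -1 0.26", squeeze=25)

```text
time_s: 49.65
eef_pos: [0.5754, 0.0735, 0.1509]
orientation: [-180.0, 0.0, 22.0]
wrist_force: [0.6, -0.0, -1.1]
opening: 0.0354
gripper_force: 0.0
```

Call:
carry_out(deltas="0 0 0 0 0 -1 0.26;0 0 0 0 0 -1 0.26;0 0 0 0 0 -1 0.26;0 0 0 0 0 -1 0.26;0 0 0 0 0 -1 0.26;0 0 0 0 0 -1 0.26;0 0 0 0 0 -1 0.26;0 0 0 0 0 -0.9 0.26;0 0 0 0 0 0 0.26;0 0 0 0 0 0 0.26")

```text
time_s: 50.9
eef_pos: [0.5755, 0.0735, 0.151]
orientation: [-180.0, 0.0, 89.4]
wrist_force: [-0.5, -0.9, 0.4]
opening: 0.0242
gripper_force: 0.0
```

```bash
python3 s.py; python3 -c "
from h import *
to(.5157,.077,.053,90)"
```

```text
50.9 0.0242 0.0 [-0.5 -0.9  0.4] [-0.089  0.111 -0.007] yaw [-180.     0.    89.4] [0.5755 0.0735 0.151 ] [ 3.7 24.2 86.2 -0.  69.6  4.3]
at [0.5755 0.0735 0.151 ] [-179.98    0.     89.4 ] units [ 0.14 -2.99  4.9 ] rz -0.07
```

Call:
carry_out(deltas="0.05 -1 0 0 0 -0.07 0.26;0.05 -1 0 0 0 0 0.26;0.05 -0.99 0 0 0 0 0.26;0 0 0 0 0 0 0.26;0 0 1 0 0 0 0.26;0 0 1 0 0 0 0.26;0 0 1 0 0 0 0.26;0 0 1 0 0 0 0.26;0 0 0.5 0 0 0 0.26;0 0 0.3 0 0 0 0.26")

```text
time_s: 52.15
eef_pos: [0.5161, 0.0766, 0.055]
orientation: [-180.0, 0.0, 90.1]
wrist_force: [0.6, -0.1, 0.4]
opening: 0.0244
gripper_force: 0.0
```

```bash
python3 s.py
```

```text
52.1 0.0244 0.0 [ 0.6 -0.1  0.4] [-0.1    0.103 -0.043] yaw [-180.     0.    90.1] [0.5161 0.0766 0.055 ] [  4.4  24.6 100.2   0.   55.2   4.3]
```

Call:
carry_out(deltas="0 0 0 0 0 0 0.26;0 0 0 0 0 0 0;0 0 0 0 0 0 0;0 0 0 0 0 0 0;0 0 -0.3 0 0 0 0;0 0 -0.5 0 0 0 0;0 0 -0.5 0 0 0 0;0 0 -0.5 0 0 0 0;0 0 0 0 0 0 0")

```text
time_s: 53.28
eef_pos: [0.5162, 0.0766, 0.0922]
orientation: [179.9, -0.0, 90.2]
wrist_force: [0.8, -0.7, -1.3]
opening: 0.0151
gripper_force: 25.0
```

```bash
python3 s.py
```

```text
53.3 0.0151 25.0 [ 0.8 -0.7 -1.3] [-0.108  0.098  0.016] yaw [179.9  -0.   90.2] [0.5162 0.0766 0.0922] [ 4.4 21.4 99.  -0.  59.6  4.2]
```

Call:
carry_out(deltas="0 0 -1 0 0 0 0;0 0 -1 0 0 0 0;0.9 -0.85 0 0 0 0 0;0.9 -0.85 0 0 0 0 0;0.9 -0.85 0 0 0 0 0;0.9 -0.84 0 0 0 0 0;0.88 -0.84 0 0 0 0.02 0;0 0 0 0 0 0 0;0 0 0 0 0 0 0")

```text
time_s: 54.4
eef_pos: [0.4312, 0.1656, 0.1312]
orientation: [180.0, 0.0, 90.0]
wrist_force: [-0.9, -0.5, -0.3]
opening: 0.0152
gripper_force: 25.0
```

```bash
python3 s.py; python3 - <<'E'
from hole import *
to(.4316,.1661,.085,90)
st=r.get_state(); a=r.get_image("wrist"); cv2.imwrite("pics/w20.png",a)
g=a.max(2)
print(g[255:330:2,318])
for n,y in (("h1",.2017),("h2",.1667)):
    u,v=proj("wrist",(.4316,y,.034),st).round().astype(int); print(n,u,v,hole(a,u,v,.034,st,11))
E
```

```text
54.4 0.0152 25.0 [-0.9 -0.5 -0.3] [-0.122  0.102  0.01 ] yaw [180.   0.  90.] [0.4312 0.1656 0.1312] [ 16.5  11.2 106.3  -0.   62.4  16.5]
at [0.4312 0.1656 0.1312] [180.     0.    90.01] units [0.02 0.02 2.31] rz 0.0
[ 86  85  85  77  61  65  64  52  40  39  39  38  40  39  41  42  41  40
  41  41  40  39  40  39  40  39  40  83 132 135 136 136 135 136 173 227
 229 229]
h1 318 201 (array([317.3, 204.9]), array([ 3, 11, 15,  8, 76], dtype=int32), array([0.4312, 0.1983, 0.034 ]))
h2 318 243 (array([317.4, 245. ]), array([  4,   8,  14,  11, 110], dtype=int32), array([0.4312, 0.1653, 0.034 ]))
```

Call:
carry_out(deltas="0.02 0.02 1 0 0 0 0;0 0 1 0 0 0 0;0 0 0.5 0 0 0 0;0 0 0.3 0 0 0 0;0 0 0.2 0 0 0 0;0 0 0 0 0 0 0")

```text
time_s: 55.2
eef_pos: [0.4313, 0.1661, 0.0713]
orientation: [-180.0, 0.0, 90.0]
wrist_force: [0.1, -1.9, -2.3]
opening: 0.0152
gripper_force: 25.0
```

```bash
python3 s.py
```

```text
55.2 0.0152 25.0 [ 0.1 -1.9 -2.3] [-0.579  0.065 -0.015] yaw [-180.    0.   90.] [0.4313 0.1661 0.0713] [ 16.5  16.6 109.1  -0.   54.4  16.5]
```

Call:
carry_out(deltas="-0.03 0 0.3 0 0 0 0;0 0 0.3 0 0 0 0;0 0 0.2 0 0 0 0;0 0 0.1 0 0 0 0;0 0 0 0 0 0 0.35;0 0 0 0 0 0 0.35;0 0 0 0 0 0 0.35;0 0 0 0 0 0 0.35")

```text
time_s: 56.2
eef_pos: [0.4313, 0.1658, 0.0533]
orientation: [180.0, -0.0, 90.0]
wrist_force: [0.9, -0.7, 0.4]
opening: 0.0331
gripper_force: 0.0
```

```bash
python3 s.py
```

```text
56.2 0.0331 0.0 [ 0.9 -0.7  0.4] [-0.047  0.07   0.039] yaw [180.  -0.  90.] [0.4313 0.1658 0.0533] [ 16.5  18.3 109.7   0.   52.   16.5]
```

Call:
carry_out(deltas="0 0 -1 0 0 0 0.35;0 0 -1 0 0 0 0.35;0 0 -1 0 0 0 0.35;0 0 -1 0 0 0 0.35;0 0 -1 0 0 0 0.3;0.9 0.18 0 0 0 0 0.26;0.9 0.18 0 0 0 0 0.26;0.9 0.18 0 0 0 0 0.26;0.9 0.18 0 0 0 0 0.26;0.9 0.18 0 0 0 0 0.26")

```text
time_s: 57.45
eef_pos: [0.4494, 0.2571, 0.1529]
orientation: [-180.0, 0.0, 90.0]
wrist_force: [1.1, -0.3, 0.4]
opening: 0.0241
gripper_force: 0.0
```

```bash
python3 s.py; python3 - <<'E'
from hole import *
to(.4702,.3725,.053,90)
a=r.get_image("scene"); cv2.imwrite("pics/scene3.png",a); g=a.max(2)
for p in ((.4316,.1641),(.4326,.129)):
    u,v=proj("scene",(*p,.06)).round().astype(int); print(u,v); print(g[v-7:v+13,u-6:u+8])
E
```

```text
57.5 0.0241 0.0 [ 1.1 -0.3  0.4] [-0.043  0.037 -0.015] yaw [-180.    0.   90.] [0.4494 0.2571 0.1529] [25.7 16.5 96.5 -0.  67.  25.7]
at [0.4494 0.2571 0.1529] [-1.7997e+02  1.0000e-02  9.0020e+01] units [5.77 1.05 4.99] rz 0.0
247 247
[[ 61  60  59  59  57  60  58  57  60  79 104 108 106 105]
 [ 63  61  58  59  58  58  57  58  57  62  86 107 107 105]
 [ 55  56  53  57  58  60  62  57  58  62  79 102 109 108]
 [ 53  56  58  51  53  55  51  52  56  59  60  83 106 106]
 [ 53  55  55  47  31  29  20  24  43  55  59  65 102 106]
 [ 54  52  48  30  11  11  14  13  16  34  56  60  84 107]
 [ 58  57  30  14  12   5   6  15   9  17  44  60  66 102]
 [ 79  75  17  17  10   7  14   9  15  13  38  58  62  80]
 [111 105  23  12  12   8  15  16  21  18  27  59  57  64]
 [110 108  40  18  12  21  12  22  20  15  21  58  58  62]
 [113 109  56  10   6   5  16  17   9  13  21  56  58  60]
 [110 109  69  11  16  15  14   9  10  10  11  40  59  57]
 [111 111  78  11  10   9  12  13   6   9  12  30  50  58]
 [110 104  39  13  12   6  10  11  11   8  14  29  56  72]
 [109  82  36  21   8  14  14  14   9
[... 806 characters left out ...]
1  27  27  28  28  26  26  27  33  84 112 111 126]
 [108  65  21  23  28  31  31  32  27  25  70 112 110 126]
 [111  89  13  22  28  27  27  18  14  25  65 111 112 118]
 [113 106   4  14  13   8  11  13  13  14  56 106 111 111]
 [112 104  15   3  14  10  17  15  15  12  37  92 109 111]
 [111  92  31  15   9  19  13  14   8   9  24  70  92 111]
 [109  82  41   7  15  12  12  14   9   5  23  54  79 113]
 [108  82  54  20  12   5   7   9  14  13  36  73  64 111]
 [111  73  75  44  16   6   8  11  17  28  45  67  59 112]
 [107  52  70  70  47  45  26  26  33  48  46  52  84 113]
 [109  77  65  63  71  73  44  48  47  59  62  79 111 113]
 [113 112  95  71  66  60  48  60  51  53  92 111 112 104]]
```

The pin is seated in the stand at the same height as its neighbour. Now the left pin.

Call:
carry_out(deltas="0.96 0.18 0 0 0 0 0.26;0.96 0.18 0 0 0 0 0.26;0.96 0.18 0 0 0 0 0.26;0.96 0.17 0 0 0 0 0.26;0.96 0.17 0 0 0 0 0.26;0.97 0.17 0 0 0 0 0.26;0 0 0.5 0 0 0 0.26;0 0 0 0 0 0 0.26")

```text
time_s: 58.5
eef_pos: [0.4698, 0.3705, 0.1419]
orientation: [-179.9, 0.1, 90.0]
wrist_force: [-0.3, -0.0, -0.3]
opening: 0.0243
gripper_force: 0.0
```

Call:
carry_out(deltas="0 0 1 0 0 0 0.26;0 0 1 0 0 0 0.26;0 0 1 0 0 0 0.26;0 0 1 0 0 0 0.26;0 0 0.45 0 0 0 0.26;0 0 0 0 0 0 0.26;0 0 0 0 0 0 0.26")

```text
time_s: 59.38
eef_pos: [0.4706, 0.3712, 0.0551]
orientation: [179.9, -0.0, 90.0]
wrist_force: [-0.1, -0.9, 0.5]
opening: 0.0244
gripper_force: 0.0
```

```bash
python3 s.py
```

```text
59.4 0.0244 0.0 [-0.1 -0.9  0.5] [-0.006  0.011 -0.003] yaw [179.9  -0.   90. ] [0.4706 0.3712 0.0551] [34.8 33.  87.   0.  59.9 34.8]
```

Call:
carry_out(deltas="0.06 0 0.05 0 0 0 0.26;0 0 0 0 0 0 0.26;0 0 0 0 0 0 0;0 0 0 0 0 0 0;0 0 0 0 0 0 0;0 0 -0.3 0 0 0 0;0 0 -0.5 0 0 0 0;0 0 -0.5 0 0 0 0;0 0 -0.5 0 0 0 0;0 0 0 0 0 0 0")

```text
time_s: 60.62
eef_pos: [0.4707, 0.3726, 0.0904]
orientation: [179.9, -0.1, 90.0]
wrist_force: [0.4, 0.1, -1.0]
opening: 0.0157
gripper_force: 25.0
```

Call:
carry_out(deltas="0 0 -1 0 0 0 0;0 0 -1 0 0 0 0;-0.95 -0.22 0 0 0 0 0;-0.95 -0.22 0 0 0 0 0;-0.95 -0.22 0 0 0 0 0;-0.95 -0.22 0 0 0 0 0;-0.95 -0.22 0 0 0 0 0;-0.95 -0.22 0 0 0 0 0;-0.95 -0.22 0 0 0 0 0;-0.95 -0.22 0 0 0 0 0")

```text
time_s: 61.88
eef_pos: [0.4348, 0.2194, 0.1292]
orientation: [-180.0, 0.0, 90.0]
wrist_force: [-0.1, 0.1, -0.1]
opening: 0.0154
gripper_force: 25.0
```

```bash
python3 s.py;python3 -c "
from h import *
to(.4316,.201,.085,90)"
```

```text
61.9 0.0154 25.0 [-0.1  0.1 -0.1] [-0.078  0.025  0.007] yaw [-180.    0.   90.] [0.4348 0.2194 0.1292] [ 22.5  14.4 102.6   0.   62.9  22.5]
at [0.4348 0.2194 0.1292] [-179.99    0.     90.01] units [-0.92 -0.16  2.21] rz 0.0
```

Call:
carry_out(deltas="-0.6 -0.19 0 0 0 0 0;-0.4 0 0 0 0 0 0;0 0 0.2 0 0 0 0;0 0 0 0 0 0 0;0 0 0 0 0 0 0")

```text
time_s: 62.5
eef_pos: [0.4313, 0.2006, 0.1251]
orientation: [-180.0, 0.0, 90.0]
wrist_force: [0.0, -0.1, -1.2]
opening: 0.0149
gripper_force: 25.0
```

```bash
python3 -c "
from h import *
to(.4316,.2005,.072,90)"
```

```text
at [0.4313 0.2006 0.1251] [-179.99    0.     90.02] units [-0.01  0.02  2.66] rz 0.0
```

Call:
carry_out(deltas="0 0.01 1 0 0 0 0;0 0 0.8 0 0 0 0;0 0 0.4 0 0 0 0;0 0 0.3 0 0 0 0;0 0 0.15 0 0 0 0;0 0 0 0 0 0 0")

```text
time_s: 63.25
eef_pos: [0.4331, 0.2011, 0.0749]
orientation: [179.8, -0.1, 90.0]
wrist_force: [-5.5, -1.2, 28.3]
opening: 0.0153
gripper_force: 26.8
```

```bash
python3 s.py
```

```text
63.2 0.0153 26.8 [-5.5 -1.2 28.3] [-0.2    1.414  0.047] yaw [ 1.798e+02 -1.000e-01  9.000e+01] [0.4331 0.2011 0.0749] [ 20.5  17.8 106.8   0.   55.2  20.5]
```

Call:
carry_out(deltas="0 0 -1 0 0 0 0;0 0 -1 0 0 0 0;0 0 -0.6 0 0 0 0;0 0 0 0 0 0 0;0 0 0 0 0 0 0")

```text
time_s: 63.88
eef_pos: [0.4312, 0.2002, 0.1236]
orientation: [-180.0, 0.0, 90.0]
wrist_force: [-0.8, -0.8, -1.0]
opening: 0.0152
gripper_force: 24.9
```

```bash
python3 - <<'E'
from hole import *
to(.4316,.2005,.072,90)
st=r.get_state(); print(st['opening'],st['wrist_force']); a=r.get_image("wrist"); cv2.imwrite("pics/w21.png",a)
b=cv2.imread("pics/w20.png")
for n,i in (("w20",b),("w21",a)):
    g=i.max(2); print(n,"col318",g[250:326:2,318])
    for row in (275,290,300): 
        k=np.where(g[row,285:352]<48)[0]+285; print(row,k.min() if len(k) else None,k.max() if len(k) else None)
u,v=proj("wrist",(.4316,.2012,.034),st).round().astype(int); print(u,v); print(a.max(2)[v-22:v+22:2,u-20:u+21:2])
s=r.get_image("side"); cv2.imwrite("pics/side3.png",s)
e=st['eef_pos']; g=s.max(2)
for dz in (.010,-.0165,-.0465): print(dz,proj("side",e+[0,.001,dz]).round(1))
E
```

```text
at [0.4312 0.2002 0.1236] [-1.7995e+02  2.0000e-02  9.0000e+01] units [0.01 0.02 2.58] rz 0.0
0.015236591422432706 [-0.84469972 -0.81019704 -1.01240388]
w20 col318 [ 75  83  86  85  86  83  66  64  65  60  43  40  40  39  39  39  40  42
  41  40  40  41  41  40  40  39  40  40  39  50 118 135 135 136 136 135
 142 215]
275 307 328
290 301 334
300 300 335
w21 col318 [72 78 86 88 83 63 65 66 61 42 39 39 39 39 38 38 39 40 39 39 38 39 37 38
 37 37 36 37 36 44 76 83 74 56 61 51 34 32]
275 305 329
290 301 334
300 300 336
318 246
[[ 79  78  77  78  77  78  78  77  78  78  77  78  78  78  79  78  78  79
   79  79  92]
 [ 77  77  78  77  78  77  77  77  77  77  77  78  78  78  78  78  78  78
   79  79  84]
 [ 83  83  82  83  82  83  82  83  84  85  85  84  84  85  84  85  85  85
   86  86  87]
 [ 92  92  92  92  91  91  91  92  92  92  92  91  92  92  93  92  92  93
   93  93  94]
 [ 92  91  92  91  92  92  92  92  92  92  91  92  92  93  92  93  93  92
   93  92  94]
 [ 91  91  92  92  91  91  91  91  91  91  92  92  92  92  92  92  92  93
   92  93  94]
 [ 91  91  91  91  91  92  91  91  91 
[... 749 characters left out ...]
  89  89  91]
 [ 88  88  88  88  88  87  88  87  86  85  86  86  87  88  88  89  88  89
   89  90  91]
 [ 88  87  88  87  88  88  87  87  88  88  88  87  88  88  88  88  89  89
   89  90  91]
 [ 87  88  87  87  87  87  85  85  86  85  83  83  84  86  87  88  89  89
   88  89  91]
 [ 88  87  87  87  87  83  75  71  68  65  63  65  69  76  82  86  88  88
   89  89  90]
 [ 88  87  87  86  80  67  62  64  65  65  65  65  65  63  65  73  84  87
   88  89  91]
 [ 87  86  85  75  63  64  67  67  67  66  66  66  66  67  65  64  72  85
   88  88  90]
 [ 87  86  75  62  63  65  66  65  64  62  61  62  65  67  67  66  64  73
   85  87  91]]
0.01 [367.2 264.3]
-0.0165 [366.3 274.4]
-0.0465 [365.3 285.5]
```

```bash
python3 - <<'E'
from hole import *
st=r.get_state(); a=cv2.imread("pics/w21.png"); g=cv2.GaussianBlur(a.max(2),(3,3),0); z=st['eef_pos'][2]
b=cv2.imread("pics/w20.png").max(2)
for nm,im,p0,z0 in (("w20",b,(.4312,.1656),.1312),("w21",a.max(2),st['eef_pos'][:2],z)):
    s=dict(eef_pos=np.array([*p0,z0]),orientation=np.array([180.,0,90.]))
    print(nm,im[254:275,318],im[304:316,318])
    for off in (.014,.016,.018): print(off,[plane("wrist",318,rr,z0-off+dz,s)[1].round(4)+d-p0[1] for rr,dz,d in ((261.5 if nm=="w20" else 259.5,.004,-.011),(309,.026,.008))])
# hole
p=a.max(2)[232:262,300:336].astype(float); bg=89
rows=np.where(np.abs(p[:,17]-bg)>6)[0]+232; cols=np.where(p[14]<81)[0]+300
print("hole rows",rows,"cols",cols.min(),cols.max()); print(plane("wrist",317.4,(rows.min()+rows.max())/2,.034,st))
E
```

```text
w20 [86 86 85 85 86 85 83 77 66 61 64 65 65 64 60 52 43 40 40 39 40] [ 40  39  39  40  50  83 118 132 135 135 135 136]
0.014 [np.float64(0.0033999999999999864), np.float64(0.004200000000000009)]
0.016 [np.float64(0.00269999999999998), np.float64(0.0032000000000000084)]
0.018 [np.float64(0.0020999999999999908), np.float64(0.0022000000000000075)]
w21 [86 87 88 88 83 73 63 64 65 66 66 65 61 50 42 40 39 39 39 38 39] [37 36 36 37 44 60 76 82 83 81 74 61]
0.014 [np.float64(0.004591300815130234), np.float64(0.00419130081513025)]
0.016 [np.float64(0.0038913008151302553), np.float64(0.003191300815130249)]
0.018 [np.float64(0.003291300815130238), np.float64(0.002191300815130248)]
hole rows [239 240 241 242 243 244 245 246 247 248 249 250 251 252 253 259 260 261] cols 311 324
[0.4310987 0.1978491 0.034    ]
```

```bash
python3 - <<'E'
from hole import *
st=r.get_state(); print(st['eef_pos'],st['orientation'],st['time_s'])
print(proj("wrist",(.4316,.2012,.034),st),plane("wrist",318,246,.034,st),plane("wrist",*proj("wrist",(.4316,.2012,.034),st),.034,st))
a=r.get_image("wrist"); cv2.imwrite("pics/w22.png",a); st2=r.get_state(); print(st2['eef_pos'],st2['orientation'])
g=a.max(2); print(g[230:264,317]); print(g[246,300:336])
E
```

```text
[0.43118566 0.2002087  0.12352774] [-1.79934624e+02  2.44014250e-02  8.99975743e+01] 63.975
[318.02815556 245.95503802] [0.43157762 0.20116287 0.034     ] [0.4316 0.2012 0.034 ]
[0.43124428 0.20024567 0.12363801] [-1.79943440e+02  2.08290004e-02  9.00022297e+01]
[ 92  92  92  92  91  91  91  90  89  97 115 120 102  81  73  72  72  72
  72  71  72  73  78  83  85  87  89  88  84  75  65  64  66  66]
[90 89 89 90 89 88 90 89 88 85 80 76 72 71 71 72 72 72 72 72 71 72 71 73
 76 81 87 89 90 90 90 90 90 90 90 90]
```

```bash
python3 - <<'E'
from hole import *
s=dict(eef_pos=np.array([.4312,.1656,.1312]),orientation=np.array([180.,0,90.]))
g=cv2.imread("pics/w20.png").max(2); print(g[226:262,317]); print(g[243,300:336])
for r0 in (241,243,245): print(r0,plane("wrist",317.5,r0,.034,s)[1])
for im,c in (("w20",0),("w22",0)):
    g=cv2.imread(f"pics/{im}.png").max(2)
    for row in (262,266,272,280,300): print(im,row,g[row,296:342])
E
```

```text
[ 90  89  89  89  89  89  88  89  88  88  87  93 111 120 106  84  72  70
  69  70  70  70  70  72  76  81  83  85  86  85  85  86  85  84  83  75]
[87 87 87 86 87 87 86 87 86 83 80 75 70 69 69 70 70 70 70 70 69 70 69 72
 77 81 85 87 87 87 87 88 88 87 88 87]
241 0.1686652464439385
243 0.16697579062168885
245 0.16528099892671172
w20 262 [108  91  86  85  85  85  85  85  85  85  85  85  84  83  81  79  75  72
  70  68  65  65  66  67  69  69  72  74  76  79  82  84  86  86  86  86
  86  86  86  86  86  88  94 111 129 137]
w20 266 [112  94  86  85  85  85  84  83  80  73  67  63  63  64  65  65  66  65
  65  64  64  64  65  65  66  66  65  65  65  65  63  63  65  70  77  82
  84  85  85  86  86  87  97 116 133 139]
w20 272 [111  97  92  92  89  80  69  64  63  62  64  61  56  49  44  41  40  39
  39  39  39  40  40  40  39  41  40  41  43  47  52  58  62  63  64  65
  65  69  79  89  92  93 100 115 128 134]
w20 280 [ 99  99  99  97  87  67  48  41  39  38  38  37  38  39  38  38  38  39
  38  38  39  38  39  39  39  38  39  39  39  39  39  39  39  39  40  42
  43  45  58  80  93  99 101 
[... 488 characters left out ...]
64  63  62  61  61  62  62  64  65  66  67  66  67  66  66  65  65  66
  72  80  85  87  88  88  90 103 124 137]
w22 272 [107  95  93  92  87  79  71  66  64  61  54  47  42  39  39  39  40  39
  39  40  38  40  39  41  40  40  40  40  39  40  42  46  53  59  63  65
  65  68  77  87  93  95  95 105 124 136]
w22 280 [101 101 100  97  84  63  47  39  37  37  37  37  37  37  38  37  38  38
  37  38  37  37  38  39  37  38  38  39  39  39  39  39  38  39  39  42
  41  43  56  77  94 100 102 102 102 102]
w22 300 [ 98  90  70  48  38  36  36  37  36  37  37  37  36  37  36  36  36  36
  37  37  37  36  37  38  37  37  38  37  36  38  37  38  38  39  39  38
  39  38  38  40  45  62  84  97 100 101]
```

Call:
carry_out(deltas="0.02 0.01 0 0 -0.4 0 0;0 0 1 0 0 0 0;0 0 0.8 0 0 0 0;0 0 0.2 0 0 0 0;0 0 0 0 0 0 0;0 0 0 0 0 0 0")

```text
time_s: 64.78
eef_pos: [0.432, 0.1984, 0.0848]
orientation: [180.0, 3.4, 90.0]
wrist_force: [-0.4, 0.4, 0.3]
opening: 0.0153
gripper_force: 24.9
```

```bash
python3 s.py; python3 -c "
from hole import *
st=r.get_state();a=r.get_image('wrist');cv2.imwrite('pics/w23.png',a)
to(.4315,.2006,.08)"
```

```text
64.8 0.0153 24.9 [-0.4  0.4  0.3] [-0.074  0.058  0.002] yaw [180.    3.4  90. ] [0.432  0.1984 0.0848] [ 22.   17.6 105.5  -3.8  58.2  24. ]
at [0.432  0.1984 0.0848] [179.95   3.42  89.99] units [ 0.12 -0.02  0.24] rz 0
```

Call:
carry_out(deltas="0.11 -0.02 0 0 0 0 0;0.01 0 0.2 0 0 0 0;0.01 0 0.15 0 0 0 0;0.01 0 0.1 0 0 0 0;0 0 0 0 0 0 0")

```text
time_s: 65.45
eef_pos: [0.4312, 0.2005, 0.075]
orientation: [-180.0, 3.5, 90.0]
wrist_force: [0.0, -0.6, -1.4]
opening: 0.0153
gripper_force: 24.9
```

```bash
python3 s.py
```

```text
65.5 0.0153 24.9 [ 0.  -0.6 -1.4] [-0.237  0.027 -0.041] yaw [-180.     3.5   90. ] [0.4312 0.2005 0.075 ] [ 22.3  18.5 105.8  -3.8  57.   24.4]
```

It went below the previous contact height with no force, so the pin is entering. Continuing.

Call:
carry_out(deltas="0.01 0 0.25 0 0 0 0;0.01 0 0.25 0 0 0 0;0.01 0 0.15 0 0 0 0;0 0 0 0 0 0 0;0 0 0 0 0 0 0")

```text
time_s: 66.08
eef_pos: [0.431, 0.2, 0.0615]
orientation: [-179.9, 3.5, 90.0]
wrist_force: [0.5, -4.6, -2.6]
opening: 0.0153
gripper_force: 25.0
```

```bash
python3 s.py
```

```text
66.1 0.0153 25.0 [ 0.5 -4.6 -2.6] [-1.245 -0.146  0.075] yaw [-179.9    3.5   90. ] [0.431  0.2    0.0615] [ 22.2  19.8 106.3  -3.9  55.3  24.5]
```

Call:
carry_out(deltas="-0.05 0 0.1 0 0 0 0;0.01 0 0.2 0 0 0 0;0 0 0.05 0 0 0 0;0 0 0 0 0 0 0;0 0 0 0 0 0 0.35;0 0 0 0 0 0 0.4;0 0 0 0 0 0 0.4;0 0 0 0 0 0 0.4")

```text
time_s: 67.08
eef_pos: [0.4313, 0.1993, 0.0553]
orientation: [180.0, 3.4, 90.0]
wrist_force: [0.1, 1.2, -0.3]
opening: 0.0377
gripper_force: 0.0
```

```bash
python3 s.py
```

```text
67.1 0.0377 0.0 [ 0.1  1.2 -0.3] [-0.089  0.047  0.013] yaw [180.    3.4  90. ] [0.4313 0.1993 0.0553] [ 22.1  20.3 106.6  -3.9  54.4  24.4]
```

Call:
carry_out(deltas="0 0 -1 0 0 0 0.4;0 0 -1 0 0 0 0.4;0 0 -1 0 0 0 0.4;0 0 -1 0 0 0 0.4;0 0 -1 0 0 0 0.4;0 0 -1 0 0 0 0.4;0.5 -1 -0.5 0 0 0 0.4;0.5 -1 0 0 0 0 0.4;0.5 -1 0 0 0 0 0.4;0 -1 0 0 0 0 0.4")

```text
time_s: 68.32
eef_pos: [0.3506, 0.2373, 0.1831]
orientation: [-180.0, 3.4, 90.0]
wrist_force: [-0.3, 0.3, -0.5]
opening: 0.0373
gripper_force: 0.0
```

```bash
python3 s.py; python3 - <<'E'
from hole import *
a=r.get_image("scene"); cv2.imwrite("pics/scene4.png",a); g=a.max(2)
o=cv2.imread("pics/scene0.png").max(2)
u,v=proj("scene",(.4318,.1999,.06)).round().astype(int); print(u,v); print(g[v-7:v+14,u-7:u+9]); print("orig"); print(o[v-7:v+14,u-7:u+9])
# whole stand region and guide holes vs start; bystanders
for n,p in (("L",(.4692,.3707,.038)),("R",(.5151,.0757,.038)),("pen",(.58,.2,.01)),("block",(.677,.215,.04)),("tray",(.71,-.12,.02)),("pins",(.432,.16,.05))):
    u,v=proj("scene",p).round().astype(int); w=22; d=cv2.absdiff(g,o)[v-w:v+w,u-w:u+w]; print(n,(u,v),"diff mean",d.mean().round(1),"frac>30",(d>30).mean().round(3))
E
```

```text
68.3 0.0373 0.0 [-0.3  0.3 -0.5] [-0.104  0.031  0.015] yaw [-180.     3.4   90. ] [0.3506 0.2373 0.1831] [ 31.    3.8 107.3  -3.1  70.7  32. ]
240 234
[[193 193 196 198 198 198 193 190 193 195 196 197 195 195 193 191]
 [194 192 196 196 197 196 192 192 194 193 193 197 196 194 193 193]
 [194 193 193 195 197 197 197 195 194 196 195 197 194 196 194 194]
 [191 195 193 195 196 197 198 198 197 198 197 196 194 196 198 198]
 [192 193 193 193 193 177 171 173 173 175 186 196 194 195 197 197]
 [192 192 194 193 166  85  14  12  14  62 142 198 197 195 196 193]
 [177 176 178 165  14  17   7   8  10  16  76 180 197 195 191 196]
 [106 104 101  51   5  13  13  12  13  11  35 114 186 176 173 195]
 [104 107 102  42  10   7  10  13  14   6  29  96 140 113 146 187]
 [103 106 104  57  22   8  12  13  18  14  14  45 110 109 115 150]
 [105 106 105  64  15  12  18   6  27  12  13  34 107 111 112 120]
 [104 103  97  74  12  10   7  13  10  11  14  29  91 107 109 114]
 [ 94  77  76  53   9  14   8  15  14  17  10  11  49  95 111 111]
 [ 56  60  58  48  15   7  18  14  17  15   9  13  43  77 106 111]
 [ 59  57 
[... 1549 characters left out ...]
1  63  72  37  14  13  11  15  10  35  67  57  94  99]
 [105 102 103  76  70  68  29  26  26  40  40  36  46  29  57  70]
 [104 103 103 102  60  58  41  43  43  62  56  27  23  22  25  24]
 [ 97 103 102 104  90  65  60  53  50  38  31  23  23  22  24  25]
 [ 70 104 105 104 105 103  90  68  68  66  40  20  17  21  20  19]]
L (np.int64(228), np.int64(180)) diff mean 13.0 frac>30 0.085
R (np.int64(309), np.int64(272)) diff mean 8.3 frac>30 0.009
pen (np.int64(310), np.int64(224)) diff mean 9.4 frac>30 0.01
block (np.int64(348), np.int64(194)) diff mean 8.0 frac>30 0.0
tray (np.int64(457), np.int64(316)) diff mean 41.2 frac>30 0.473
pins (np.int64(249), np.int64(252)) diff mean 16.0 frac>30 0.12
```

```bash
python3 -c "
from workcell import r
print(r.job_done())"
```

```text
the job is handed in; nothing more can be done
None
```

I've handed in the job, but the hand-in returned no verdict: both heads were pinned, both nuts tightened to their stops (about 1.9 N m), all three pins are back in the stand, and the block and marker stayed put.

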